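Count along the divider rack and load the third gap

TASK

Starting at the rack's red end, run a fingertip along the top of the front rail, keeping it on the rail, and count the gaps as you pass them, filled ones too, as far as the third. Then push the orange-banded carton over the bench, under the rail and into that third gap until it is fully home against the back stop. Only push it with the outside of the fingers: never take it between them, lift it or tip it, and leave the other cartons and the things on the bench where they are.

Things in the scene. Friction and masses are not known exactly. Their poses are not given: they have to be found in the camera images.
- rack: Low steel divider rack screwed to the bench, six open-fronted gaps side by side, with the bench as their floor. Origin on the bench in the middle of the rack; its x axis points from the open front to the back, its y axis along the row of gaps. The back stop, a bar 2 to 34 mm above the bench, has its front face at x = +60 mm; a thin tie rod 8 mm thick runs above it at 60 mm height.
- rail: Smooth flat steel front rail of the rack, running along the rack's y over all the gaps from end to end: 386 mm long, 16 mm wide, 6 mm thick. Origin at the centre of its top face, 72 mm above the bench and at x = -15 mm of the rack; 66 mm free below it. Nothing stands above its top face. Rigid.
- end_red: Red end plate of the rack, 122 x 10 x 66 mm, standing along the rack's x and carrying one end of the rail; origin on the bench, at mid thickness, 185 mm from the rack's origin along its y. Red and grey may stand at either end. The gap between an end plate and the divider next to it is a gap like the others.
- end_grey: Grey end plate of the rack, 122 x 10 x 66 mm, standing along the rack's x and carrying one end of the rail; origin on the bench, at mid thickness, 185 mm from the rack's origin along its y. Red and grey may stand at either end. The gap between an end plate and the divider next to it is a gap like the others.
- divider_a: White-painted steel divider sheet a, 3 mm thick (6 mm at its rolled front edge), 64 mm tall, 113 mm deep, standing along the rack's x. Origin on the bench in the sheet's plane, level with the rack's origin; front edge at x = -56 mm. Dividers a to e follow one another from the rack's +y end to its -y end, about 60 mm apart, each clipped on a few mm to either side, so the gaps differ.
- divider_b: White-painted steel divider sheet b, 3 mm thick (6 mm at its rolled front edge), 64 mm tall, 113 mm deep, standing along the rack's x. Origin on the bench in the sheet's plane, level with the rack's origin; front edge at x = -56 mm. Dividers a to e follow one another from the rack's +y end to its -y end, about 60 mm apart, each clipped on a few mm to either side, so the gaps differ.
- divider_c: White-painted steel divider sheet c, 3 mm thick (6 mm at its rolled front edge), 64 mm tall, 113 mm deep, standing along the rack's x. Origin on the bench in the sheet's plane, level with the rack's origin; front edge at x = -56 mm. Dividers a to e follow one another from the rack's +y end to its -y end, about 60 mm apart, each clipped on a few mm to either side, so the gaps differ.
- divider_d: White-painted steel divider sheet d, 3 mm thick (6 mm at its rolled front edge), 64 mm tall, 113 mm deep, standing along the rack's x. Origin on the bench in the sheet's plane, level with the rack's origin; front edge at x = -56 mm. Dividers a to e follow one another from the rack's +y end to its -y end, about 60 mm apart, each clipped on a few mm to either side, so the gaps differ.
- divider_e: White-painted steel divider sheet e, 3 mm thick (6 mm at its rolled front edge), 64 mm tall, 113 mm deep, standing along the rack's x. Origin on the bench in the sheet's plane, level with the rack's origin; front edge at x = -56 mm. Dividers a to e follow one another from the rack's +y end to its -y end, about 60 mm apart, each clipped on a few mm to either side, so the gaps differ.
- carton_mid (a point): Centre of the orange-banded kraft carton standing loose on the bench in front of the rack: 110 mm long (x), 36 mm wide (y), 52 mm tall, 0.18 to 0.35 kg, rigid; this point is 26 mm above the bench. Both ends are alike; its length lies within 0.2 rad of straight ahead. Fully home in a gap, its far end is against the back stop, its centre at x = +5 mm of the rack and its near end 6 mm inside the dividers' front edges.
- filled_left_mid (a point): Centre of a plain kraft carton with white bands, same size as the orange-banded one, already home in the second gap from the rack's +y end. Leave it.
- filled_right_mid (a point): Centre of a plain kraft carton with white bands, same size as the orange-banded one, already home in the second gap from the rack's -y end. Leave it.
- tape_roll: Amber packing-tape roll lying flat, 100 mm across, 48 mm tall; origin at the centre of its underside. Leave it.
- mug: Blue mug, 80 mm across, 92 mm tall; origin at the centre of its underside. Leave it.
- glue_bottle: White bottle with red cap, 52 mm across, 140 mm tall; origin at the centre of its underside. Leave it.
- stapler: Black stapler, 150 x 36 x 50 mm; origin at the centre of its underside, length along x. Leave it.
- marker: White and blue marker pen lying on the bench, 130 x 16 x 16 mm; origin on its underside, length along x. Leave it.
Mind the look-alikes: they are no part of the job. Of the things that look like the end_red, the middle-sized one is meant.

How it is judged:
On the way, in this order (a step that is already met when the one before it is completed fails the run):
1. a fingertip is on the rail over the first gap from the red end (contact force between the fingers and rail above 0.3 N and ((y of end_red in the frame of rack above 0 m and y of the grasp point in the frame of end_red below -0.014 m and y of the grasp point in the frame of divider_a above 0.014 m) or (y of end_red in the frame of rack below 0 m and y of the grasp point in the frame of divider_e below -0.014 m and y of the grasp point in the frame of end_red above 0.014 m))), for 0.05 s.
2. still on the rail, it passes the divider between the first and second gaps (contact force between the fingers and rail above 0.3 N and ((y of end_red in the frame of rack above 0 m and y of the grasp point in the frame of divider_a between -0.012 and 0.012 m) or (y of end_red in the frame of rack below 0 m and y of the grasp point in the frame of divider_e between -0.012 and 0.012 m))), for 0.03 s.
3. it is on the rail over the second gap (contact force between the fingers and rail above 0.3 N and ((y of end_red in the frame of rack above 0 m and y of the grasp point in the frame of divider_a below -0.014 m and y of the grasp point in the frame of divider_b above 0.014 m) or (y of end_red in the frame of rack below 0 m and y of the grasp point in the frame of divider_d below -0.014 m and y of the grasp point in the frame of divider_e above 0.014 m))), for 0.05 s.
4. still on the rail, it passes the divider between the second and third gaps (contact force between the fingers and rail above 0.3 N and ((y of end_red in the frame of rack above 0 m and y of the grasp point in the frame of divider_b between -0.012 and 0.012 m) or (y of end_red in the frame of rack below 0 m and y of the grasp point in the frame of divider_d between -0.012 and 0.012 m))), for 0.03 s.
5. it is on the rail over the third gap (contact force between the fingers and rail above 0.3 N and ((y of end_red in the frame of rack above 0 m and y of the grasp point in the frame of divider_b below -0.014 m and y of the grasp point in the frame of divider_c above 0.014 m) or (y of end_red in the frame of rack below 0 m and y of the grasp point in the frame of divider_c below -0.014 m and y of the grasp point in the frame of divider_d above 0.014 m))), for 0.05 s.
6. the orange-banded carton is home in the third gap (((y of end_red in the frame of rack above 0 m and y of carton_mid in the frame of divider_b below -0.015 m and y of carton_mid in the frame of divider_c above 0.015 m) or (y of end_red in the frame of rack below 0 m and y of carton_mid in the frame of divider_c below -0.015 m and y of carton_mid in the frame of divider_d above 0.015 m)) and x of carton_mid in the frame of rack between -0.003 and 0.012 m and angle between carton_mid's own z axis and vertical below 0.1 rad and height (world z) of carton_mid below 0.03 m and linear speed of carton below 0.01 m/s), for 0.2 s.
At the end, for the whole second after the job is handed in: The orange-banded carton stands upright and at rest on the bench in the third gap from the red end, between its two dividers, its centre at most 8 mm short of home; the other two cartons are within 10 mm, and the other loose things within 20 mm, of where they began (all of step 6 and distance of each of filled_left_mid, filled_right_mid from where it was at the start of the episode below 0.01 m and distance of each of tape_roll, mug, glue_bottle, stapler, marker from where it was at the start of the episode below 0.02 m); the robot touches nothing.
It fails at once if the orange-banded carton is lifted (more than 12 mm) (height (world z) of carton_mid above 0.038 m).
It fails at once if the orange-banded carton is tipped (more than 0.35 rad) (angle between carton_mid's own z axis and vertical above 0.35 rad).
It fails at once if the orange-banded carton is taken between the fingers (x of the grasp point in the frame of carton_mid between -0.05 and 0.05 m and y of the grasp point in the frame of carton_mid between -0.015 and 0.015 m and z of the grasp point in the frame of carton_mid below 0.024 m).
It fails at once if another carton is moved (more than 10 mm) (distance of any of filled_left_mid, filled_right_mid from where it was at the start of the episode above 0.01 m).
It fails at once if a thing on the bench is moved (more than 20 mm) (distance of any of tape_roll, mug, glue_bottle, stapler, marker from where it was at the start of the episode above 0.02 m).
It also fails if it takes over 61 s, if anything falls off the work surface, if the arm or the gripper's body presses on something with over 40 N, if the wrist force passes 120 N, or if a joint passes its speed limit or range.

ROBOT

A 6-joint arm with a two-finger parallel gripper is mounted at the origin on the work surface. World frame = base frame: x ahead of the robot, y to its left, z up, the work surface at z = 0. Lengths are in m, angles in rad, forces in N, time in s.
With the tool pointing down it reaches from about 0.35 to 0.775 m from the base axis. Payload 5.5 kg.
Tool frame: the origin (TCP) lies at the very end of the fingers, on their centre line; the grasp point (between the pads) lies hold_point_z behind it (hold_point_z is the distance from the TCP to the grasp point, in m); x points along the fingers, y is the direction in which the jaws open and shut, and the axes are right-handed (so a half turn about x gives the same grasp; the last joint's range is limited). The gripper opens to 85 mm and grips with 20 to 120 N. Pads are 22 mm wide; open, the fingers measure 114 mm over their backs; the gripper's body (76 mm by 85 mm) begins 54 mm behind the grasp point. The pads swing forward as they close: fully open they stand 13 mm farther back than shut.
Start: joints at [1.084, 0.313, 0.046, 1.304, 0, 1.431], TCP at [0.195, 0.541, 0.231] pointing down, gripper open.
Joint ranges: [-2.76, 2.76], [-0.86, 1.69], [-1.03, 1.26], [-2.2, 2.34], [-1.47, 1.5], [-3.14, 3.14]. Speed limits (rad/s): [2.57, 2.57, 3.14, 3.14, 3.14, 3.14].

INTERFACE

Orientations are given as a unit quaternion [w, x, y, z].
In Python, from workcell import * gives the robot as it stands. The module is installed in compiled form; this text tells all that it offers.
- The arm moves only by the tool step_arm, never from a script. Its argument "targets" is a list of rows, each a list of 3 entries, a list of its own where there are three numbers: the turn, a rotation vector about the tool's x, y, z in degrees, then the shift along the tool's x, y, z in cm, then the finger opening in cm, from 0 to 8.54. A call has exactly 10 rows; each row shifts and turns the commanded pose from where the row before left it, along the tool's axes as they then stand; what a row does not reach is not made up. A row lasts 1/10 s, in which the tool goes at most 50 mm and 8.59 degrees, less where a joint would pass 70% of its speed; a pose out of reach is approached as far as the arm can. A call with a gripper value outside its range is refused whole. The fingers move at their own pace and stop on an object; "force" is the grip in N (left out, the last holds). Time passes only in rows, so rows that do not move let the fingers close, or fill a call up. It gives the time, the measured TCP pose, the force and the opening at its end, in the units of the state.
- get_state(): the state, without advancing time (a new reading comes with each control period).
- read_camera(name): name is "scene" or "side" or "wrist"; returns the picture (480x640x3 uint8, red, green, blue); there is no depth.
- camera_model(name): a dict with "fx", "fy", "cx", "cy" (pixels), "dist_coeffs" ([k1, k2, p1, p2, k3] as OpenCV has them; the pictures are not rectified), "xyz" and "rotation" of the camera in the world; the wrist camera has in their place "T_tool_cam" (4x4, takes a point from camera to tool coordinates, whose origin is the TCP and whose axes are the tool frame's). Camera axes: x right, y down, z forward; pixel columns grow to the right and rows downward; lengths in m; the calibration is good to about 2 mm. A picture is of the moment at which its call begins: read the wrist's pose just before it. camera_model takes no time and is no camera call.
- hand_in(): hands the job in, once; it reports no verdict.
Trained networks look in the newest picture that a camera, given by its name, has taken for a name from the list of things; names that differ only in an ending like _2 or _b are one class to them, and where a whole thing is asked for, a point or a joint stands for the part that bears it (a point fixed in the world has none). Each returns a list of dicts, best first, with "p" (0 to 1); they miss things now and then, are a little off and sometimes report something else, mostly with a low value. They report only what shows in the picture. A call takes as long as a camera call. They do not tell look-alikes from the thing itself.
- find_in(camera, label): "extent" ([left, top, width, height] in pixels, round what is visible of it).
- silhouettes(camera, label): "mask" (480x640 bool, what is visible of it) and "extent" ([left, top, width, height] in pixels, round what is visible of it).
The state is a dict: "clock": time; "joint_pos": joint angles; "qvel": joint speeds; "tau": joint torques, N m; "tcp_pos": TCP position; "orientation": TCP orientation; "wrist_force": force on the tool from outside, world axes, zero at the start; "ft_torque": the same for the moment, N m; "finger_gap": finger opening in m.
Only numpy, scipy, OpenCV 4.12 (cv2) and the standard library are available. Lean on these libraries where they do the work, as an engineer would, in place of code of your own. Each camera call takes 0.05 s, during which the arm holds its last target.

## Working session

There is one attempt and no reset: what is moved stays moved. The work goes in short steps, Python scripts to look and compute and a tool call to move; the robot and the scene stay as the last step left them, time stands still between calls to the robot, and variables do not carry over. Pictures are saved under pics/ and viewed, and the job is handed in when it is done.

Besides the shell and the picture viewer there is one more tool, called after ">>>" as a command line: name --argument value ..., lists and objects as JSON in quotes. step_arm: Moves the arm, as the interface text tells. Its arguments: {"type":"object","properties":{"targets":{"type":"array","items":{"type":"array"}},"force":{"type":"number"}},"required":["targets"]}

```bash
mkdir -p pics; ls; python3 - <<'E'
from workcell import *
import cv2
print(get_state())
for n in ["scene","side","wrist"]:
    im=read_camera(n); cv2.imwrite(f"pics/{n}0.png",im[:,:,::-1]); print(n,camera_model(n))
E
```

```text
pics
{'clock': 0.0, 'joint_pos': array([ 1.08441084e+00,  3.13970030e-01,  4.49614760e-02,  1.30357824e+00,
       -2.15534957e-05,  1.43122099e+00]), 'qvel': array([-2.85335659e-04,  5.05714372e-04, -2.52722422e-03,  1.07399689e-03,
        1.37972167e-03,  9.38264702e-05]), 'tau': array([-2.03454765e-04, -4.80631328e+01,  2.98530364e+01,  1.92651217e-02,
       -1.63803329e-04,  6.53007461e-06]), 'tcp_pos': array([0.19520296, 0.54030869, 0.23041898]), 'orientation': array([ 0.69631435,  0.12139765,  0.69668966, -0.1226069 ]), 'wrist_force': array([-0.26973446,  0.78765598,  0.6594924 ]), 'ft_torque': array([ 0.03896223, -0.00466612, -0.00883131]), 'finger_gap': 0.08545187517599324}
scene {'fx': 561.8870257301334, 'fy': 561.8870257301334, 'cx': 325.7048698291924, 'cy': 228.66605335604203, 'dist_coeffs': array([-0.00968395,  0.        ,  0.        ,  0.        ,  0.        ]), 'xyz': array([0.85038586, 0.59933608, 0.93065022]), 'rotation': array([-0.08761639,  0.23680804,  0.91246534, -0.3219508 ])}
side {'fx': 523.579107916866, 'fy': 523.579107916866, 'cx': 311.242694380584, 'cy': 246.1094483642932, 'dist_coeffs': array([0.04354798, 0.        , 0.        , 0.        , 0.        ]), 'xyz': array([ 0.19124626, -0.83485326,  1.05459546]), 'rotation': array([-0.35455415,  0.91684456, -0.17290259,  0.06158014])}
wrist {'fx': 349.43463055075676, 'fy': 349.43463055075676, 'cx': 320.52314110606153, 'cy': 232.38346116314096, 'dist_coeffs': array([-0.0334051,  0.       ,  0.       ,  0.       ,  0.       ]), 'T_tool_cam': array([[ 1.41723242e-03, -2.66724453e-01,  9.63771787e-01,
        -1.43487410e-01],
       [ 9.99998735e-01,  1.07431941e-03, -1.17318580e-03,
         2.06631240e-04],
       [-7.22481398e-04,  9.63772230e-01,  2.66725638e-01,
        -6.78989747e-02],
       [ 0.00000000e+00,  0.00000000e+00,  0.00000000e+00,
         1.00000000e+00]])}
```

View pics/scene0.png

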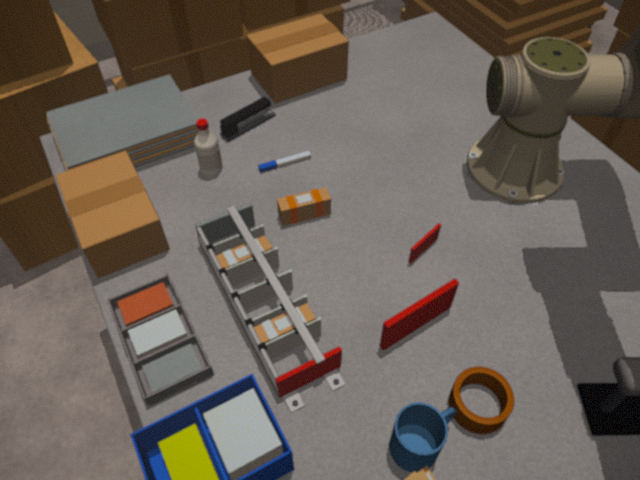

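View pics/side0.png

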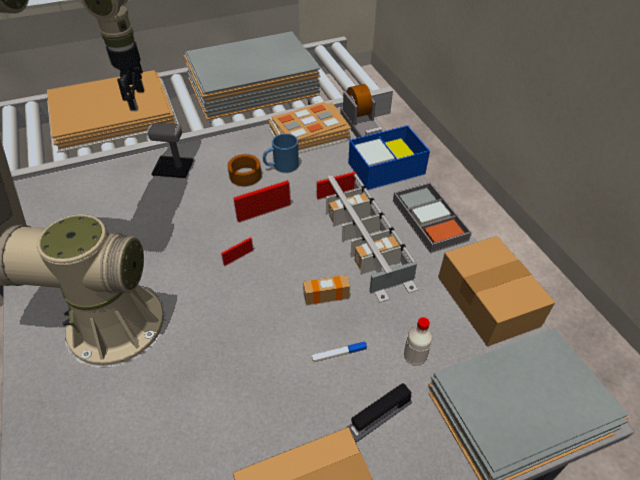

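View pics/wrist0.png

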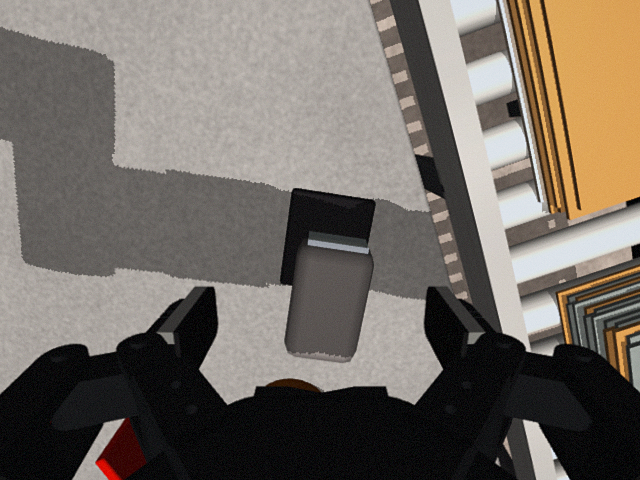

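```bash
python3 - <<'E'
import workcell
print([x for x in dir(workcell) if not x.startswith('__')]); print(getattr(workcell,'hold_point_z',None))
E
```

```text
['MotionError', 'camera_model', 'find_in', 'get_state', 'hand_in', 'hold_point_z', 'read_camera', 'silhouettes']
0.0187
```

The wanted red plate is the rack's own at scene (310,372). The look-alikes are the loose plates at (425,243), which is small, and (420,314), which is large. The orange-banded carton is at (305,207), and the cartons at (243,250) and (285,325) are the filled ones. I'll check these in close crops.

```bash
python3 - <<'E'
from workcell import *
import cv2,numpy as np
a=cv2.imread("pics/scene0.png");b=cv2.imread("pics/side0.png")
cv2.imwrite("pics/sc_crop.png",cv2.resize(a[180:420,180:400],None,fx=2.5,fy=2.5,interpolation=cv2.INTER_CUBIC))
cv2.imwrite("pics/si_crop.png",cv2.resize(b[160:310,290:430],None,fx=4,fy=4,interpolation=cv2.INTER_CUBIC))
for c in ["scene","side"]:
  for l in ["rail","end_red","end_grey","divider_a","carton_mid","filled_left_mid"]:
    for d in silhouettes(c,l)[:6]:
        m=d["mask"].astype(np.uint8)
        r=cv2.minAreaRect(cv2.findNonZero(m)) 
        print(c,l,round(d["p"],2),np.round(d["extent"]),np.round(cv2.boxPoints(r),1).tolist())
E
```

```text
scene rail 0.9 [228. 206.  94. 156.] [[224.6999969482422, 209.0], [233.39999389648438, 203.8000030517578], [325.1000061035156, 358.79998779296875], [316.3999938964844, 363.8999938964844]]
scene end_red 0.91 [408. 225.  33.  38.] [[401.79998779296875, 255.39999389648438], [437.79998779296875, 221.6999969482422], [445.70001220703125, 230.10000610351562], [409.70001220703125, 263.8999938964844]]
scene end_red 0.69 [378. 280.  81.  69.] [[369.1000061035156, 330.3999938964844], [454.1000061035156, 276.5], [466.8999938964844, 296.70001220703125], [381.8999938964844, 350.6000061035156]]
scene end_red 0.61 [276. 347.  66.  49.] [[271.20001220703125, 379.3999938964844], [339.20001220703125, 345.3999938964844], [348.0, 363.0], [280.0, 397.0]]
scene end_grey 0.62 [197. 201.  57.  41.] [[194.10000610351562, 222.8000030517578], [249.89999389648438, 201.5], [258.5, 224.10000610351562], [202.8000030517578, 245.39999389648438]]
scene divider_a 0.95 [259. 319.  60.  41.] [[257.20001220703125, 344.20001220703125], [319.1000061035156, 317.1000061035156], [327.1000061035156, 335.29998779296875], [265.20
[... 3461 characters left out ...]
 [352.6000061035156, 172.39999389648438], [356.79998779296875, 188.3000030517578], [318.3999938964844, 198.39999389648438]]
side carton_mid 0.85 [301. 277.  50.  31.] [[301.6000061035156, 281.6000061035156], [347.6000061035156, 274.29998779296875], [351.3999938964844, 298.20001220703125], [305.29998779296875, 305.5]]
side carton_mid 0.24 [324. 186.  40.  27.] [[320.6000061035156, 201.0], [360.3999938964844, 179.39999389648438], [366.5, 190.60000610351562], [326.6000061035156, 212.1999969482422]]
side filled_left_mid 0.84 [328. 192.  37.  28.] [[324.20001220703125, 206.10000610351562], [361.0, 186.60000610351562], [367.3999938964844, 198.6999969482422], [330.6000061035156, 218.1999969482422]]
```

View pics/sc_crop.png

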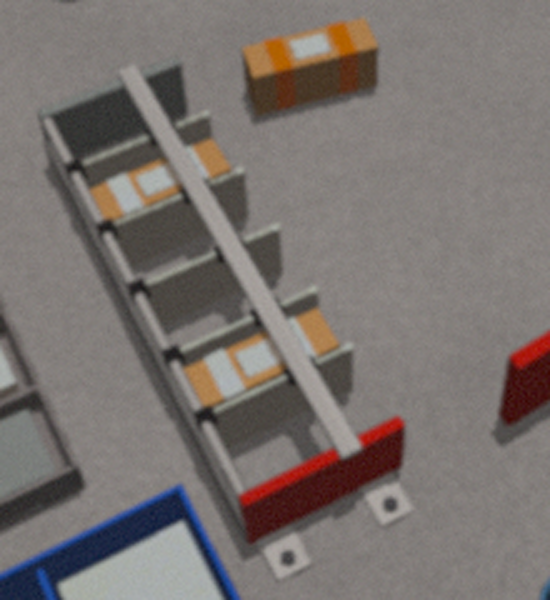

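View pics/si_crop.png

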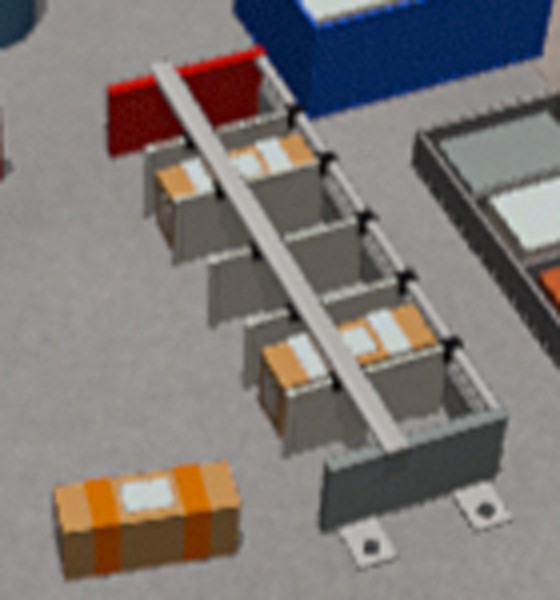

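```bash
cat > h.py <<'E'
from workcell import *
import cv2,numpy as np
from scipy.spatial.transform import Rotation as R
from scipy.optimize import least_squares,minimize
def RT(q): return R.from_quat([q[1],q[2],q[3],q[0]]).as_matrix()
def proj(c,P,state=None):
    m=camera_model(c); K=np.array([[m["fx"],0,m["cx"]],[0,m["fy"],m["cy"]],[0,0,1]])
    if c=="wrist":
        T=np.eye(4);T[:3,:3]=RT(state["orientation"]);T[:3,3]=state["tcp_pos"];T=T@m["T_tool_cam"]
        Rc,t=T[:3,:3],T[:3,3]
    else: Rc,t=RT(m["rotation"]),m["xyz"]
    P=np.atleast_2d(P).astype(float); Pc=(P-t)@Rc
    return cv2.projectPoints(Pc.reshape(-1,1,3),np.zeros(3),np.zeros(3),K,m["dist_coeffs"])[0].reshape(-1,2)
def w(pose,L):
    L=np.atleast_2d(L).astype(float);c,s=np.cos(pose[2]),np.sin(pose[2])
    return np.c_[pose[0]+c*L[:,0]-s*L[:,1],pose[1]+s*L[:,0]+c*L[:,1],L[:,2]]
def box(lx,ly,z0,z1): return np.array([[x*lx/2,y*ly/2,z] for x in(-1,1) for y in(-1,1) for z in (z0,z1)])
def maskfit(c,pose,B):
    p=proj(c,w(pose,B)).astype(np.float32);h=cv2.convexHull(p)
    S=16;m=np.zeros((480,640),np.uint8);cv2.fillPoly(m,[np.round(h*S).astype(int)],255,cv2.LINE_AA,4);return m/255.
E
cat > fit.py <<'E'
from h import *
sc=lambda x,y:(180+x/2.5-.3,180+y/2.5-.3); si=lambda x,y:(290+x/4-.37,160+y/4-.37)
obs=[]
for p,l in [((341,455),(-.007,.193,.072)),((361,446),(-.023,.193,.072)),((120,71),(-.007,-.193,.072)),((133,66),(-.023,-.193,.072)),
   ((402,418),(-.061,.190,.066)),((242,495),(.061,.190,.066))]: obs.append(("scene",sc(*p),l,None))
for p,l in [((153,66),(-.023,.193,.072)),((170,62),(-.007,.193,.072)),((386,448),(-.023,-.193,.072)),((408,442),(-.007,-.193,.072))]: obs.append(("side",si(*p),l,None))
for i,p in enumerate([(352,347),(316,291),(280,228),(244,170),(209,116)]): obs.append(("scene",sc(*p),(-.056,0,.064),i))
for i,p in [(0,(148,149)),(2,(210,260)),(3,(248,322)),(4,(286,390))]: obs.append(("side",si(*p),(-.056,0,.064),i))
def res(v):
    r=[]
    for c,p,l,i in obs:
        l=np.array(l)
        if i is not None:l[1]=v[3+i]
        r+=list(proj(c,w(v[:3],l))[0]-p)
    return np.array(r)
v0=np.array([.65,.2,.0,.12,.06,0,-.06,-.12])
s=least_squares(res,v0,loss="soft_l1")
print(np.round(s.x,4)); 
for o,r in zip(obs,s.fun.reshape(-1,2)): print(o[0],o[3],np.round(r,1))
np.save("rack.npy",s.x)
B=box(.11,.036,0,.052)
ms={}
ms["scene"]=[d for d in silhouettes("scene","carton_mid") if d["extent"][0]>270][0]["mask"]
ms["side"]=[d for d in silhouettes("side","carton_mid") if d["extent"][1]>260][0]["mask"]
def cost(v,cs=("scene","side")): return sum(np.abs(maskfit(c,v,B)-ms[c]).sum() for c in cs)
for cs in (("scene","side"),("scene",),("side",)):
    best=min((minimize(cost,[x0,y0,t0],args=(cs,),method="Nelder-Mead",options=dict(initial_simplex=np.array([[x0,y0,t0],[x0+.02,y0,t0],[x0,y0+.02,t0],[x0,y0,t0+.1]]),xatol=1e-4)) for x0,y0 in [(.55,.08),(.5,.05)] for t0 in (-.1,.1)),key=lambda r:r.fun)
    print(cs,np.round(best.x,4),best.fun,[ms[c].sum() for c in cs])
    if len(cs)==2: np.save("carton.npy",best.x)
E
python3 fit.py
```

```text
[ 0.6645  0.0421 -0.0098  0.1205  0.0676  0.0055 -0.056  -0.1178]
scene None [-1.1  0.7]
scene None [-0.6  0. ]
scene None [-2.2 -1. ]
scene None [-0.  -1.8]
scene None [1.9 1.5]
scene None [0.7 3.3]
side None [-0.9  0.1]
side None [-0.  -0.2]
side None [0.1 1.8]
side None [0.6 1.5]
scene 0 [-0.2  0. ]
scene 1 [ 0.3 -0.2]
scene 2 [-0.6  0.1]
scene 3 [-0.4  0.2]
scene 4 [ 0.1 -0.1]
side 0 [-1.1  0.2]
side 2 [-0.6 -0.1]
side 3 [-0.8  0.3]
side 4 [-0.4  0.2]
('scene', 'side') [ 0.4985 -0.1131 -0.2433] 299.3058823529412 [np.int64(1448), np.int64(1084)]
('scene',) [ 0.4967 -0.1149 -0.1935] 151.54901960784315 [np.int64(1448)]
('side',) [1.2412 1.8513 1.1921] 1084.0 [np.int64(1084)]
```

```bash
cat > ov.py <<'E'
from h import *
import sys
def edges(img,c,pose,B,col,st,S,o):
    p=(proj(c,w(pose,B),st)-o)*S+S/2
    for i in range(8):
        for j in range(i):
            if bin(i^j).count("1")==1: cv2.line(img,tuple(int(x) for x in p[i]),tuple(int(x) for x in p[j]),col,1,cv2.LINE_AA)
def overlay(img,c,rk,ca,st=None,S=1,o=(0,0)):
    def ob(lx,ly,z0,z1,x,y): return box(lx,ly,z0,z1)+[x,y,0]
    edges(img,c,rk[:3],ob(.016,.386,.066,.072,-.015,0),(255,255,0),st,S,o)
    for y,col in((.185,(0,255,255)),(-.185,(0,255,0))): edges(img,c,rk[:3],ob(.122,.01,0,.066,0,y),col,st,S,o)
    for y in rk[3:8]: edges(img,c,rk[:3],ob(.113,.003,0,.064,.0005,y),(255,0,255),st,S,o)
    if ca is not None: edges(img,c,ca,box(.11,.036,0,.052),(255,0,0),st,S,o)
if __name__=="__main__":
    rk,ca=np.load("rack.npy"),np.load("carton.npy")
    for c,(x0,x1,y0,y1),S in (("scene",(180,400,180,420),2.5),("side",(290,430,160,310),4)):
        a=cv2.imread(f"pics/{c}0.png")[y0:y1,x0:x1];a=cv2.resize(a,None,fx=S,fy=S,interpolation=cv2.INTER_CUBIC)
        overlay(a,c,rk,ca,None,S,np.array([x0,y0])); cv2.imwrite(f"pics/ov_{c}{sys.argv[1]}.png",a)
E
python3 ov.py 1
```

```text
(no output)
```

View pics/ov_scene1.png

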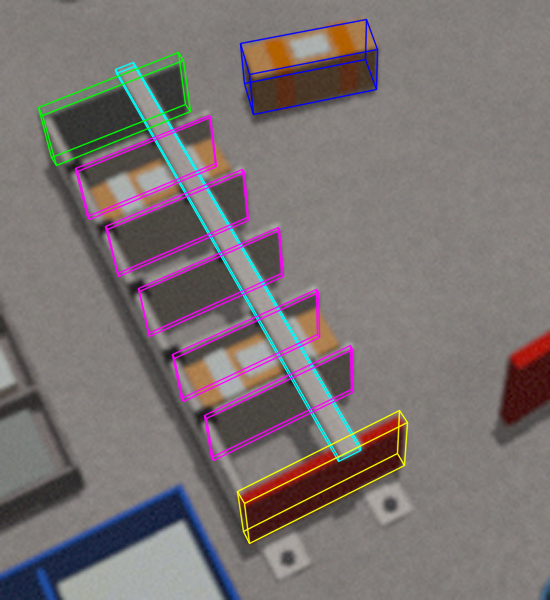

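View pics/ov_side1.png

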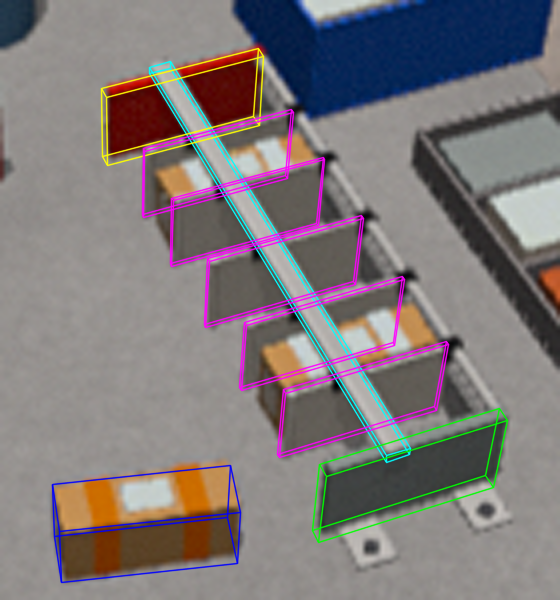

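```bash
cat >> h.py <<'E'
def ray(c,px,z,state=None):
    f=lambda v:proj(c,[v[0],v[1],z],state)[0]-px
    s=least_squares(f,[.5,.1]);return s.x
def plan(pos,yaw):
    """yaw: world angle of tool y axis. prints turn about tool x (deg), then shift tool axes after turn (cm)"""
    s=get_state();M=RT(s["orientation"])
    y=M[:,1];cur=np.arctan2(y[1],y[0]);d=(yaw-cur+np.pi)%(2*np.pi)-np.pi
    # tool with x down, y at yaw
    yy=np.array([np.cos(yaw),np.sin(yaw),0]);x=np.array([0,0,-1.]);D=np.c_[x,yy,np.cross(x,yy)]
    rv=R.from_matrix(M.T@D).as_rotvec(degrees=True)
    print("pos",np.round(s["tcp_pos"],4),"yaw",round(np.degrees(cur),2),"turn",np.round(rv,2),"shift cm",np.round(D.T@(np.array(pos)-s["tcp_pos"])*100,2),"t",round(s["clock"],2),"F",np.round(s["wrist_force"],1))
E
python3 - <<'E'
from h import *
rk=np.load("rack.npy")
print(np.round(RT(get_state()["orientation"]),3))
for l,z in [("marker",.016),("glue_bottle",0),("stapler",0),("mug",0),("tape_roll",.048)]:
    for c in("scene","side"):
        for d in find_in(c,l)[:1]:
            e=d["extent"];print(l,c,round(d["p"],2),np.round(ray(c,[e[0]+e[2]/2,e[1]+e[3]/2],z if z else .03),3))
p=w(rk[:3],[[-.015,.153,.12]])[0];print(p)
for yaw in (90,-90): plan(p,np.radians(yaw)+rk[2])
E
```

```text
[[ 0.    0.34  0.94]
 [ 0.    0.94 -0.34]
 [-1.    0.   -0.  ]]
marker scene 0.73 [ 0.48  -0.262]
marker side 0.93 [ 0.467 -0.275]
glue_bottle scene 0.76 [ 0.61  -0.379]
glue_bottle side 0.65 [ 0.637 -0.325]
stapler scene 0.68 [ 0.491 -0.418]
stapler side 0.88 [ 0.482 -0.444]
mug scene 0.88 [0.559 0.411]
mug side 0.69 [0.576 0.451]
tape_roll scene 0.93 [0.45  0.415]
[0.65097823 0.1951909  0.12      ]
pos [0.1954 0.5408 0.2313] yaw 70.13 turn [-19.31   0.    -0.  ] shift cm [ 11.13 -34.12  45.89] t 1.35 F [-0.6 -0.  -0. ]
pos [0.1954 0.5408 0.2313] yaw 70.13 turn [ 1.6069e+02 -1.0000e-02 -0.0000e+00] shift cm [ 11.13  34.12 -45.89] t 1.35 F [-0.6 -0.  -0. ]
```

>>> step_arm --targets '[[[-6.4,0,0],[0,0,0],0],[[-6.4,0,0],[0,0,0],0],[[-6.5,0,0],[0,0,0],0],[[0,0,0],[0,-2.5,3],0],[[0,0,0],[0,-2.5,3],0],[[0,0,0],[0,-2.5,3],0],[[0,0,0],[0,-2.5,3],0],[[0,0,0],[0,-2.5,3],0],[[0,0,0],[0,-2.5,3],0],[[0,0,0],[0,-2.5,3],0]]' --force 30

```text
clock: 2.35
tcp_pos: [0.4048, 0.3626, 0.2315]
orientation: [0.707, 0.004, 0.707, -0.003]
wrist_force: [0.7, 0.9, 0.2]
finger_gap: -0.0004
```

>>> step_arm --targets '[[[0,0,0],[0,-2.5,2],0],[[0,0,0],[0,-2.5,2],0],[[0,0,0],[0,-2.5,2],0],[[0,0,0],[0,-2.5,2],0],[[0,0,0],[0,-2.5,2],0],[[0,0,0],[0,-2.5,1.5],0],[[0,0,0],[0,-2.5,0],0],[[0,0,0],[0,-2.5,0],0],[[0,0,0],[0,-2.5,0],0],[[0,0,0],[0,0,0],0]]'

```text
clock: 3.35
tcp_pos: [0.5165, 0.1352, 0.2314]
orientation: [0.707, 0.005, 0.707, -0.005]
wrist_force: [-0.8, 0.7, -0.5]
finger_gap: 0.0002
```

```bash
python3 - <<'E'
from h import *
from ov import overlay
rk=np.load("rack.npy");ca=np.load("carton.npy")
s=get_state();im=read_camera("wrist")[:,:,::-1].copy();cv2.imwrite("pics/w1.png",im)
import pickle;pickle.dump(s,open("w1.pkl","wb"))
overlay(im,"wrist",rk,ca,s);cv2.imwrite("pics/w1o.png",im)
plan(w(rk[:3],[[-.015,.153,.12]])[0],np.pi/2+rk[2])
E
```

```text
pos [0.5166 0.1365 0.2314] yaw 89.28 turn [-0.16  0.01 -0.01] shift cm [11.14  6.   13.38] t 3.4 F [ 0.1 -0.2  0.2]
```

View pics/w1o.png

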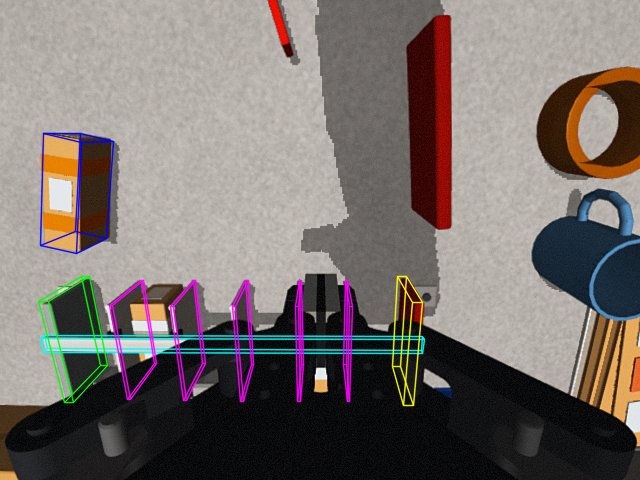

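>>> step_arm --targets '[[[0,0,0],[0,1.5,3.35],0],[[0,0,0],[0,1.5,3.35],0],[[0,0,0],[0,1.5,3.35],0],[[0,0,0],[0,1.5,3.35],0],[[0,0,0],[3,0,0],0],[[0,0,0],[4,0,0],0],[[0,0,0],[4,0,0],0],[[0,0,0],[3,0,0],0],[[0,0,0],[1,0,0],0],[[0,0,0],[0,0,0],0]]'

```text
clock: 4.4
tcp_pos: [0.6497, 0.197, 0.0795]
orientation: [0.706, 0.003, 0.708, -0.003]
wrist_force: [-0.0, 0.3, 0.7]
finger_gap: 0.0
```

```bash
python3 - <<'E'
from h import *
rk=np.load("rack.npy")
plan(w(rk[:3],[[-.015,.153,.072]])[0],np.pi/2+rk[2])
im=read_camera("scene")[:,:,::-1]
cv2.imwrite("pics/sc2.png",cv2.resize(im[180:420,180:400],None,fx=2.5,fy=2.5,interpolation=cv2.INTER_CUBIC))
E
```

```text
pos [0.6497 0.197  0.0795] yaw 89.48 turn [ 0.04 -0.2   0.02] shift cm [ 0.75 -0.18  0.13] t 4.4 F [-0.   0.3  0.7]
```

View pics/sc2.png

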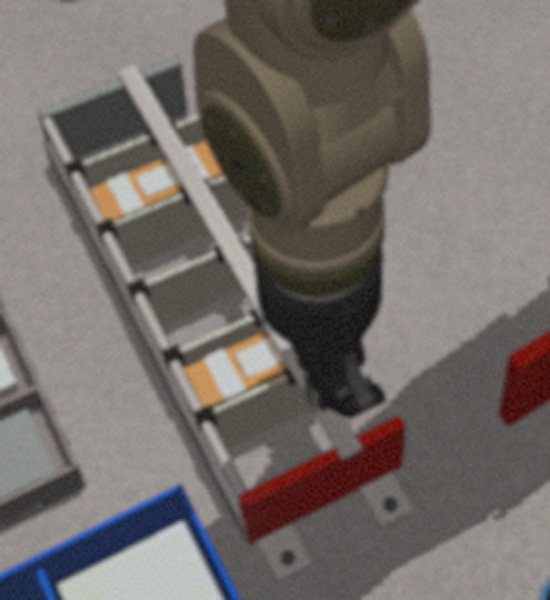

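>>> step_arm --targets '[[[0,0,0],[0.2,0,0],0],[[0,0,0],[0.2,0,0],0],[[0,0,0],[0.2,0,0],0],[[0,0,0],[0.15,0,0],0],[[0,0,0],[0,0,0],0],[[0,0,0],[0,0,0],0],[[0,0,0],[0,0,0],0],[[0,0,0],[0,0,0],0],[[0,0,0],[0,0,0],0],[[0,0,0],[0,0,0],0]]'

```text
clock: 5.45
tcp_pos: [0.6511, 0.1963, 0.0738]
orientation: [0.707, 0.004, 0.707, -0.003]
wrist_force: [-0.2, 0.6, 1.0]
finger_gap: 0.0002
```

>>> step_arm --targets '[[[0,0,0],[0.1,0,0],0],[[0,0,0],[0.1,0,0],0],[[0,0,0],[0.1,0,0],0],[[0,0,0],[0,0,0],0],[[0,0,0],[0,0,0],0],[[0,0,0],[0,0,0],0],[[0,0,0],[0,0,0],0],[[0,0,0],[0,0,0],0],[[0,0,0],[0,0,0],0],[[0,0,0],[0,0,0],0]]'

```text
clock: 6.45
tcp_pos: [0.6511, 0.1963, 0.0721]
orientation: [0.707, 0.004, 0.707, -0.003]
wrist_force: [-3.0, -1.1, 7.4]
finger_gap: -0.0003
```

>>> step_arm --targets '[[[0,0,0],[0.1,0,0],0],[[0,0,0],[0,-0.7,0],0],[[0,0,0],[0,-0.8,0],0],[[0,0,0],[0,-0.8,0],0],[[0,0,0],[0,-0.8,0],0],[[0,0,0],[0,-0.8,0],0],[[0,0,0],[0,-0.8,0],0],[[0,0,0],[0,-0.8,0],0],[[0,0,0],[0,0,0],0],[[0,0,0],[0,0,0],0]]'

```text
clock: 7.45
tcp_pos: [0.6523, 0.1416, 0.0721]
orientation: [0.709, 0.004, 0.706, -0.003]
wrist_force: [0.3, 0.8, 7.7]
finger_gap: 0.0
```

>>> step_arm --targets '[[[0,0,0],[0,-0.7,0],0],[[0,0,0],[0,-0.8,0],0],[[0,0,0],[0,-0.8,0],0],[[0,0,0],[0,-0.8,0],0],[[0,0,0],[0,-0.8,0],0],[[0,0,0],[0,-0.8,0],0],[[0,0,0],[0,-0.8,0],0],[[0,0,0],[0,-0.8,0],0],[[0,0,0],[0,0,0],0],[[0,0,0],[0,0,0],0]]'

```text
clock: 8.45
tcp_pos: [0.6517, 0.0786, 0.0721]
orientation: [0.709, 0.004, 0.705, -0.003]
wrist_force: [-0.6, 0.1, 8.5]
finger_gap: -0.0001
```

```bash
python3 - <<'E'
from h import *
im=read_camera("side")[:,:,::-1]
cv2.imwrite("pics/si3.png",cv2.resize(im[160:310,290:430],None,fx=4,fy=4,interpolation=cv2.INTER_CUBIC))
rk=np.load("rack.npy")
plan(w(rk[:3],[[-.015,.0366,.072]])[0],np.pi/2+rk[2])
E
```

```text
pos [0.6517 0.0786 0.0721] yaw 89.44 turn [ 0.    0.26 -0.05] shift cm [ 0.01  0.02 -0.18] t 8.5 F [0.3 0.6 8.2]
```

View pics/si3.png

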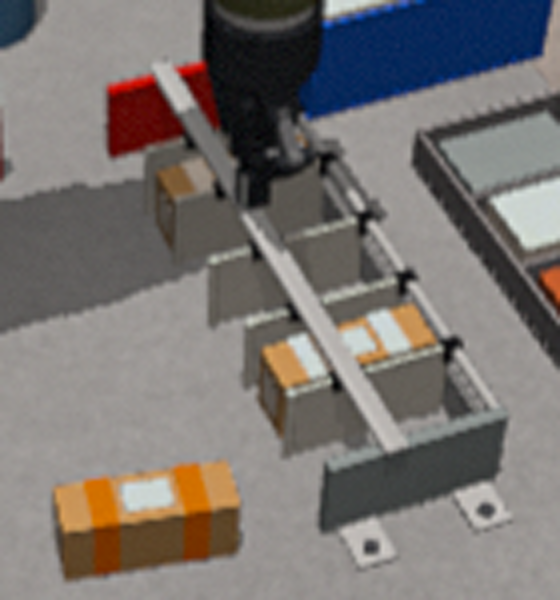

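```bash
python3 - <<'E'
from h import *
ca=np.load("carton.npy");print(ca,get_state()["joint_pos"])
n=np.array([-np.sin(ca[2]),np.cos(ca[2])]);p=ca[:2]-.050*n
plan([*p,.17],ca[2]+np.pi)
E
```

```text
[ 0.4984841  -0.11308996 -0.24326226] [-2.53797507e-03  5.47245593e-01  6.29764999e-03  1.02527226e+00
  8.35819210e-04  7.21417556e-03]
pos [0.6517 0.0786 0.0721] yaw 89.44 turn [-76.62   0.25   0.13] shift cm [ -9.79  10.25 -27.29] t 8.5 F [0.3 0.6 8.2]
```

>>> step_arm --targets '[[[0,0,0],[-3,0,0],0],[[0,0,0],[-4,0,0],0],[[0,0,0],[-3,0,0],0],[[0,0,0],[0,-3,-2],0],[[0,0,0],[0,-3,-2],0],[[0,0,0],[0,-3,-2],0],[[0,0,0],[0,-3,-2],0],[[0,0,0],[0,-3,-2],0],[[0,0,0],[0,-3,-2],0],[[0,0,0],[0,0,0],0]]'

```text
clock: 9.5
tcp_pos: [0.526, -0.1033, 0.1699]
orientation: [0.707, 0.005, 0.707, -0.005]
wrist_force: [-0.9, 1.1, -0.7]
finger_gap: -0.0002
```

>>> step_arm --targets '[[[-8.5,0,0],[0,0,0],7],[[-8.5,0,0],[0,0,0],7],[[-8.5,0,0],[0,0,0],7],[[-8.5,0,0],[0,0,0],7],[[-8.5,0,0],[0,0,0],7],[[-8.5,0,0],[0,0,0],7],[[-8.5,0,0],[0,0,0],7],[[-8.5,0,0],[0,0,0],7],[[-8.5,0,0],[0,0,0],7],[[0,0,0],[0,0,0],7]]'

```text
clock: 10.5
tcp_pos: [0.5285, -0.1, 0.1698]
orientation: [0.557, -0.435, 0.557, 0.435]
wrist_force: [-0.2, -0.3, -0.5]
finger_gap: 0.07
```

```bash
python3 - <<'E'
from h import *
from ov import overlay
ca=np.load("carton.npy");rk=np.load("rack.npy")
n=np.array([-np.sin(ca[2]),np.cos(ca[2])]);p=ca[:2]-.052*n
plan([*p,.17],ca[2]+np.pi)
s=get_state();im=read_camera("wrist")[:,:,::-1].copy()
overlay(im,"wrist",rk,ca,s);cv2.imwrite("pics/w4o.png",im)
E
```

```text
pos [ 0.5285 -0.1     0.1698] yaw 165.99 turn [-0.07  0.02  0.02] shift cm [-0.02  2.6  -7.2 ] t 10.5 F [-0.2 -0.3 -0.5]
```

View pics/w4o.png

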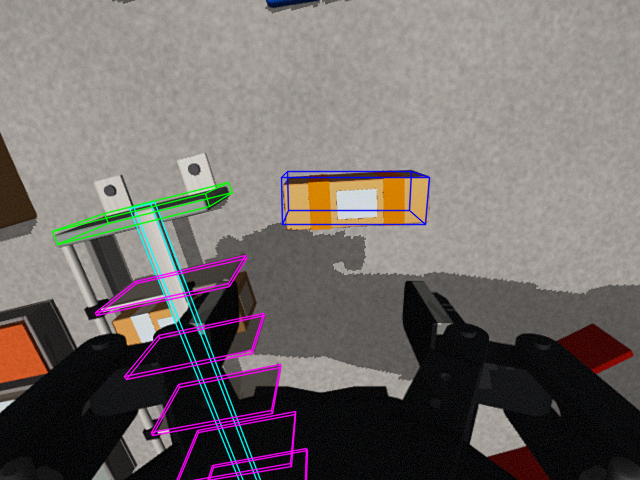

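```bash
cat > cfit.py <<'E'
from h import *
import h,sys
def fitw(v0,tag,cam="wrist",st=None):
    B=box(.11,.036,0,.052)
    st=st or get_state()
    im=read_camera(cam)[:,:,::-1].copy()
    hs=silhouettes(cam,"carton_mid")
    c0=proj(cam,w(v0,[[0,0,.03]]),st)[0]
    best=min(hs,key=lambda d:np.hypot(d["extent"][0]+d["extent"][2]/2-c0[0],d["extent"][1]+d["extent"][3]/2-c0[1]))
    m=best["mask"]
    def cost(v):
        p=proj(cam,w(v,B),st).astype(np.float32);hh=cv2.convexHull(p)
        k=np.zeros((480,640),np.uint8);cv2.fillPoly(k,[np.round(hh*16).astype(int)],255,cv2.LINE_AA,4)
        return np.abs(k/255.-m).sum()
    v0=np.array(v0)
    r=min((minimize(cost,v0+d,method="Nelder-Mead",options=dict(initial_simplex=np.array([v0+d,v0+d+[.01,0,0],v0+d+[0,.01,0],v0+d+[0,0,.1]]),xatol=1e-4)) for d in ([0,0,0],[0,0,.08],[0,0,-.08])),key=lambda r:r.fun)
    print(cam,"fit",np.round(r.x,4),"err",r.fun,"/",m.sum(),"p",round(best["p"],2))
    from ov import edges
    edges(im,cam,r.x,B,(255,0,0),st,1,(0,0));cv2.imwrite(f"pics/{tag}.png",im)
    return r.x
if __name__=="__main__": 
    v=fitw(np.load("carton.npy"),sys.argv[1]); 
    fitw(v,sys.argv[1]+"s","side"); 
    np.save("carton.npy",v)
E
python3 cfit.py w5
```

```text
wrist fit [ 0.4974 -0.1111 -0.1922] err 276.36470588235295 / 7857 p 0.81
side fit [ 0.4992 -0.1114 -0.2195] err 156.2823529411765 / 1042 p 0.88
```

View pics/w5.png

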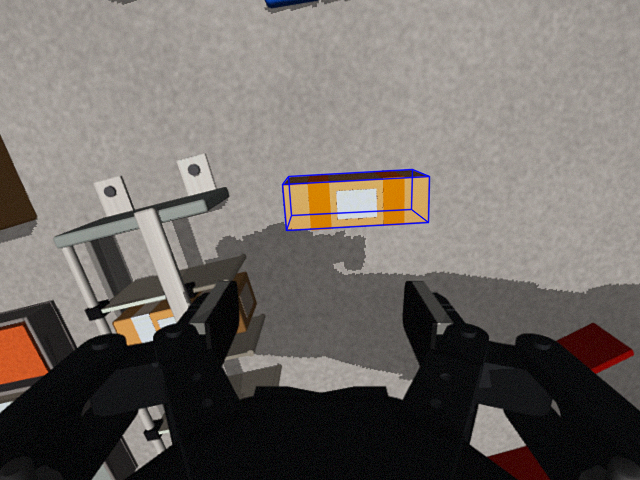

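```bash
python3 - <<'E'
from h import *
ca=np.load("carton.npy")
n=np.array([-np.sin(ca[2]),np.cos(ca[2])]);p=ca[:2]-.052*n
plan([*p,.014],ca[2]+np.pi)
E
```

```text
pos [ 0.5282 -0.1004  0.1698] yaw 165.83 turn [-3.16  0.01  0.  ] shift cm [15.58  2.82 -6.84] t 10.75 F [-0.9  0.6 -0.5]
```

>>> step_arm --targets '[[[-3.2,0,0],[0,0,0],7],[[0,0,0],[0,1.4,-3.4],7],[[0,0,0],[0,1.4,-3.4],7],[[0,0,0],[0,0,0],7],[[0,0,0],[3,0,0],7],[[0,0,0],[4,0,0],7],[[0,0,0],[4,0,0],7],[[0,0,0],[3,0,0],7],[[0,0,0],[1.5,0,0],7],[[0,0,0],[0,0,0],7]]'

```text
clock: 11.75
tcp_pos: [0.486, -0.1606, 0.0124]
orientation: [0.545, -0.449, 0.546, 0.452]
wrist_force: [0.3, -0.4, -0.3]
finger_gap: 0.0701
```

```bash
python3 cfit.py w6; python3 - <<'E'
from h import *
ca=np.load("carton.npy")
n=np.array([-np.sin(ca[2]),np.cos(ca[2])]);p=ca[:2]-.030*n
plan([*p,.014],ca[2]+np.pi)
im=read_camera("side")[:,:,::-1]
cv2.imwrite("pics/si6.png",cv2.resize(im[200:350,250:430],None,fx=4,fy=4,interpolation=cv2.INTER_CUBIC))
E
```

```text
wrist fit [ 0.5401 -0.0071  3.1099] err 8640.0 / 8640 p 0.61
side fit [5.4900e-01 2.3000e-03 3.3881e+00] err 1187.8235294117646 / 146 p 0.66
pos [ 0.489  -0.1624  0.0161] yaw 169.12 turn [1.7094e+02 2.0000e-01 6.0000e-02] shift cm [  0.21   4.61 -18.69] t 11.95 F [-0.1 -0.2  0.5]
```

View pics/w6.png

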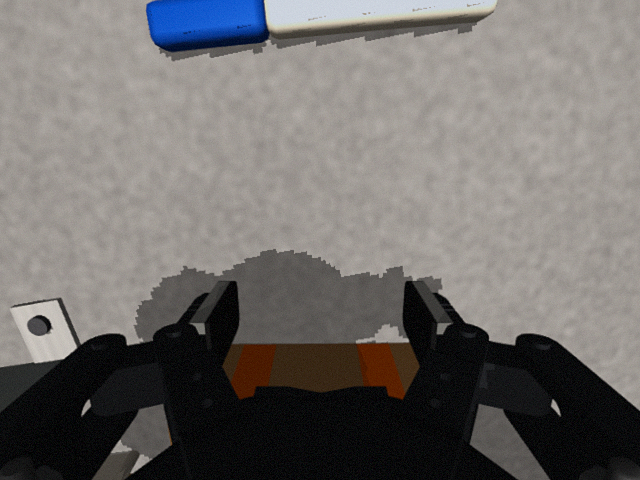

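View pics/si6.png

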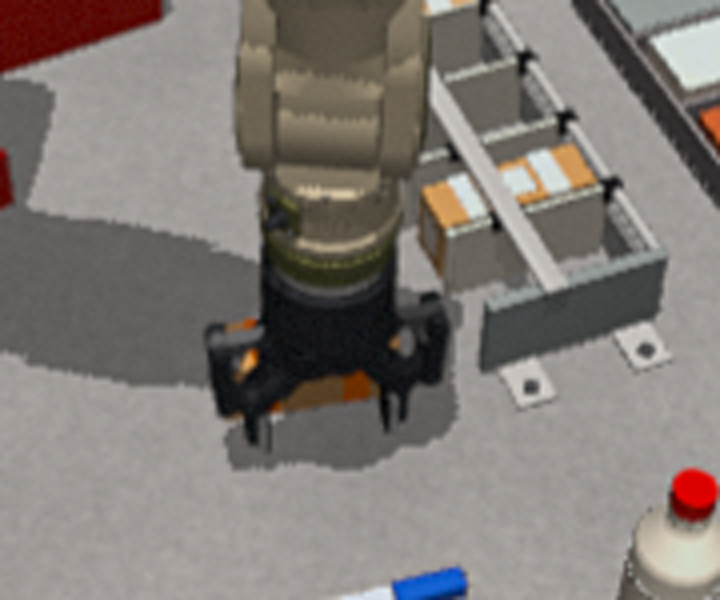

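```bash
python3 -c "
import numpy as np;np.save('carton.npy',[.4974,-.1111,-.192])"
```

>>> step_arm --targets '[[[0,0,0],[0.4,0,0],7],[[0,0,0],[0.4,0,0.5],7],[[0,0,0],[0,0,0.7],7],[[0,0,0],[0,0,0.6],7],[[0,0,0],[0,0,0.4],7],[[0,0,0],[0,0,0.4],7],[[0,0,0],[0,0,0.4],7],[[0,0,0],[0,0,0.5],7],[[0,0,0],[0,0,0.5],7],[[0,0,0],[0,0,0],7]]'

```text
clock: 13.0
tcp_pos: [0.4955, -0.122, 0.0068]
orientation: [0.545, -0.45, 0.545, 0.451]
wrist_force: [-0.2, -0.3, -0.1]
finger_gap: 0.0696
```

```bash
cat > snap.py <<'E'
from h import *
import sys
t=sys.argv[1]
a=read_camera("side")[:,:,::-1][160:340,260:440];b=read_camera("scene")[:,:,::-1][170:350,220:400]
im=np.hstack([cv2.resize(x,None,fx=2.2,fy=2.2,interpolation=cv2.INTER_CUBIC) for x in(a,b)]);cv2.imwrite(f"pics/{t}.png",im)
plan([.5,.05,.01],np.pi+np.load("rack.npy")[2])
E
python3 snap.py p7
```

```text
pos [ 0.4954 -0.1224  0.0068] yaw 169.16 turn [-10.28   0.03   0.  ] shift cm [-0.32 -0.3  17.24] t 13.1 F [-0.4 -0.1 -0. ]
```

View pics/p7.png

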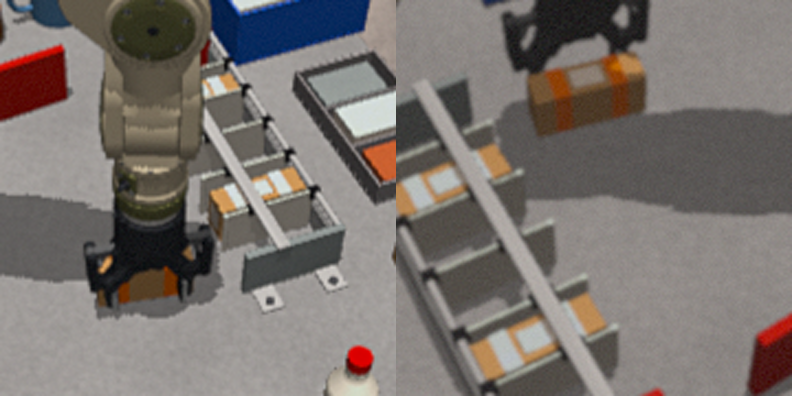

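>>> step_arm --targets '[[[-1,0,0],[0,0,0.6],7],[[-1,0,0],[0,0,0.7],7],[[-1,0,0],[0,0,0.7],7],[[-1,0,0],[0,0,0.7],7],[[-1,0,0],[0,0,0.7],7],[[-1,0,0],[0,0,0.7],7],[[-1,0,0],[0,0,0.7],7],[[-1,0,0],[0,0,0.7],7],[[-1,0,0],[0,0,0.7],7],[[-1.3,0,0],[0,0,0.6],7]]'

```text
clock: 14.1
tcp_pos: [0.5029, -0.0546, 0.0068]
orientation: [0.502, -0.498, 0.502, 0.498]
wrist_force: [0.4, -1.3, 0.5]
finger_gap: 0.0698
```

```bash
python3 snap.py p8
```

```text
pos [ 0.5026 -0.0542  0.0067] yaw 179.55 turn [ 0.11  0.05 -0.02] shift cm [-0.33  0.36 10.41] t 14.2 F [ 0.4  0.3 -0.2]
```

View pics/p8.png

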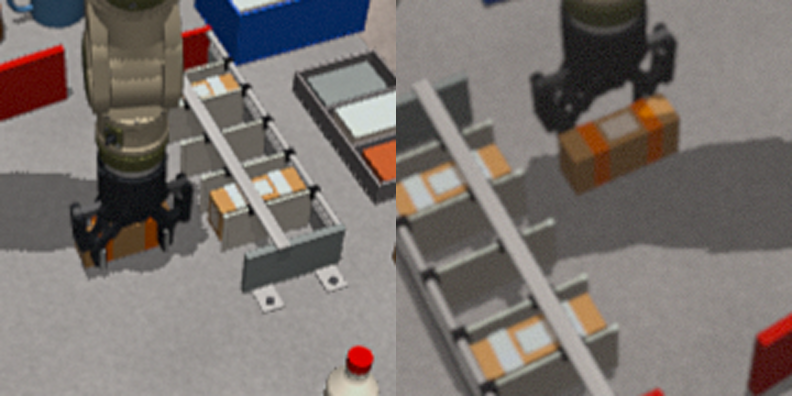

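>>> step_arm --targets '[[[0,0,0],[0,0,0.6],7],[[0,0,0],[0,0,1],7],[[0,0,0],[0,0,1],7],[[0,0,0],[0,0,1.2],7],[[0,0,0],[0,0,1.2],7],[[0,0,0],[0,0,1.2],7],[[0,0,0],[0,0,1.2],7],[[0,0,0],[0,0,1.2],7],[[0,0,0],[0,0,0.8],7],[[0,0,0],[0,0,0.5],7]]'

```text
clock: 15.2
tcp_pos: [0.5038, 0.0447, 0.0068]
orientation: [0.502, -0.498, 0.502, 0.498]
wrist_force: [-0.8, -1.4, -1.0]
finger_gap: 0.0701
```

```bash
python3 snap.py p9; python3 - <<'E'
from cfit import fitw
fitw([.503,.075,0],"c9","scene"); fitw([.503,.075,0],"c9s","side")
E
```

```text
pos [0.5038 0.0446 0.0068] yaw 179.49 turn [0.05 0.04 0.  ] shift cm [-0.32  0.39  0.53] t 15.3 F [0.4 0.4 0.1]
scene fit [0.5025 0.0719 0.0312] err 136.22745098039218 / 1674 p 0.67
side fit [0.5024 0.0665 0.1881] err 692.6039215686275 / 333 p 0.67
```

View pics/p9.png

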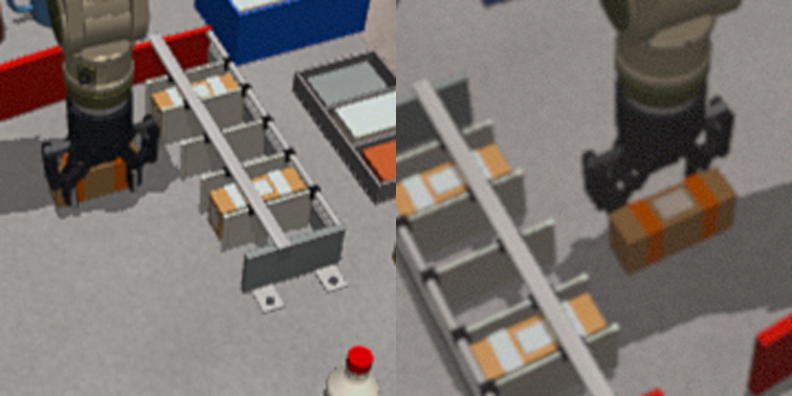

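View pics/c9.png

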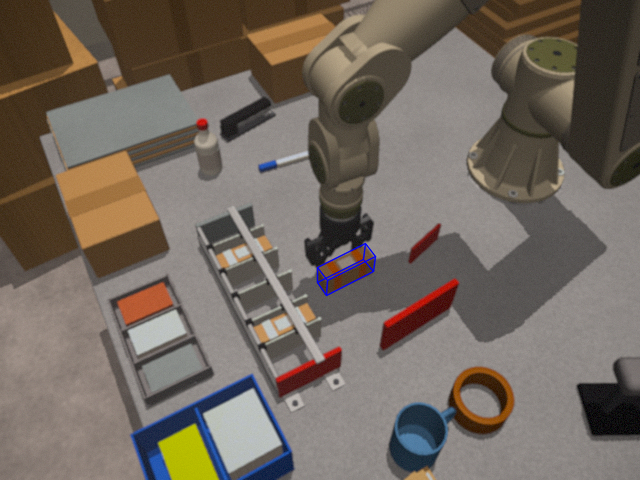

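>>> step_arm --targets '[[[0,0,0],[0,0,0.3],7],[[0,0,0],[0,0,0.4],7],[[0,0,0],[0,0,0],7],[[0,0,0],[0,0,-1],7],[[0,0,0],[0,0,-3],7],[[0,0,0],[0,0,-3],7],[[0,0,0],[-3,0,0],5],[[0,0,0],[-4,0,0],3],[[0,0,0],[-4,0,0],1],[[0,0,0],[-4,0,0],1]]'

```text
clock: 16.5
tcp_pos: [0.5027, -0.0199, 0.1582]
orientation: [0.503, -0.497, 0.503, 0.497]
wrist_force: [1.0, 0.5, -1.1]
finger_gap: 0.0118
```

```bash
python3 - <<'E'
from cfit import *
v=fitw([.503,.078,0],"c10w","wrist"); fitw(v,"c10","scene"); fitw(v,"c10s","side")
for c in("scene","side"):
  for d in silhouettes(c,"end_red"):
    r=cv2.boxPoints(cv2.minAreaRect(cv2.findNonZero(d["mask"].astype(np.uint8))))
    r=r[np.argsort(-r[:,1])]
    print(c,d["extent"],[np.round(ray(c,p,0.0),3).tolist() for p in r])
plan([.4,.079,.1],np.pi/2-.01)
print(get_state()["joint_pos"])
E
```

```text
wrist fit [ 0.5039  0.0806 -0.0984] err 6842.345098039216 / 2169 p 0.58
scene fit [ 0.5054  0.0771 -0.0063] err 107.41960784313726 / 1720 p 0.67
side fit [ 0.5063  0.0762 -0.1433] err 206.7098039215686 / 823 p 0.58
scene [408.9, 223.2, 33.2, 37.0] [[0.372, 0.108], [0.374, 0.081], [0.254, 0.073], [0.255, 0.044]]
scene [275.4, 346.3, 66.2, 50.7] [[0.727, 0.233], [0.727, 0.195], [0.592, 0.235], [0.589, 0.196]]
scene [378.7, 280.5, 79.5, 68.0] [[0.525, 0.243], [0.523, 0.196], [0.32, 0.229], [0.312, 0.178]]
side [333.4, 178.5, 22.4, 14.6] [[0.679, 0.227], [0.74, 0.226], [0.697, 0.305], [0.76, 0.303]]
side [222.4, 237.7, 29.1, 27.7] [[0.29, 0.081], [0.286, 0.128], [0.382, 0.104], [0.38, 0.152]]
side [234.4, 182.8, 57.7, 38.9] [[0.366, 0.218], [0.546, 0.232], [0.372, 0.326], [0.56, 0.345]]
pos [ 0.5021 -0.0192  0.1552] yaw 179.42 turn [90.   -0.1  -0.16] shift cm [  5.52   9.72 -10.31] t 16.9 F [-0.   0.3  0.1]
[-1.98175424e-01  2.13721408e-01 -2.77081335e-01  1.08297800e+00
  1.35191825e-04 -1.75889432e+00]
```

View pics/c10w.png

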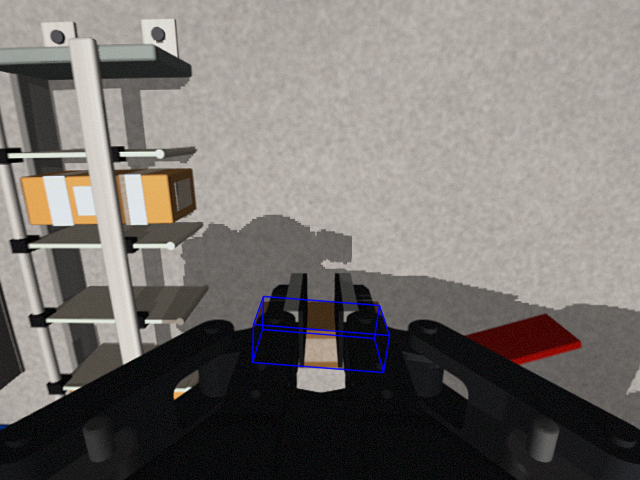

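View pics/c10s.png

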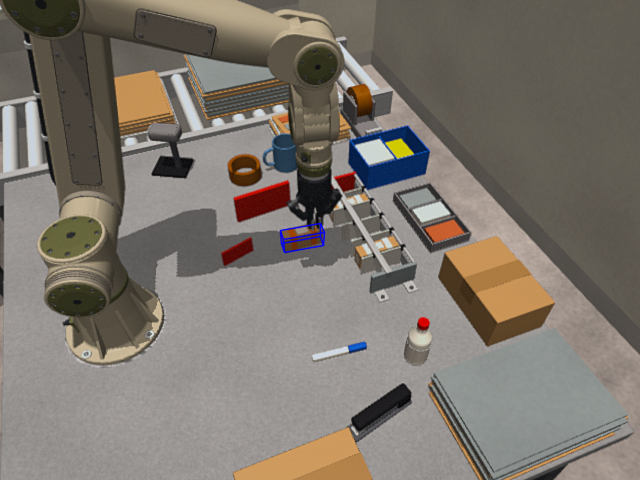

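>>> step_arm --targets '[[[8.5,0,0],[-1,0,0],0],[[8.5,0,0],[-1,0,0],0],[[8.5,0,0],[-1,0,0],0],[[8.5,0,0],[-1,0,0],0],[[8.5,0,0],[-1,0,0],0],[[8.5,0,0],[-1,0,0],0],[[8.5,0,0],[-1,0,0],0],[[8.5,0,0],[0,0,0],0],[[8.5,0,0],[0,0,0],0],[[8.5,0,0],[0,0,0],0]]'

```text
clock: 17.9
tcp_pos: [0.5026, -0.0192, 0.2254]
orientation: [0.706, -0.025, 0.708, 0.025]
wrist_force: [0.0, -0.0, -0.3]
finger_gap: 0.0003
```

>>> step_arm --targets '[[[5,0,0],[0,0,0],0],[[0,0,0],[0,2.5,2.5],0],[[0,0,0],[0,2.5,2.5],0],[[0,0,0],[0,2.5,2.5],0],[[0,0,0],[0,2.5,2.5],0],[[0,0,0],[0,0,0],0],[[0,0,0],[0,0,0],0],[[0,0,0],[0,0,0],0],[[0,0,0],[0,0,0],0],[[0,0,0],[0,0,0],0]]'

```text
clock: 18.9
tcp_pos: [0.6037, 0.079, 0.2271]
orientation: [0.707, 0.004, 0.707, -0.004]
wrist_force: [-0.0, 0.1, 1.2]
finger_gap: -0.0004
```

```bash
python3 - <<'E'
from cfit import *
from ov import overlay
rk=np.load("rack.npy")
v=fitw([.5054,.077,0],"c11w","wrist");np.save("carton.npy",v)
im=cv2.imread("pics/c11w.png");overlay(im,"wrist",rk,None,get_state());cv2.imwrite("pics/c11o.png",im)
fitw(v,"c11s","side")
plan([v[0]-.055-.03,v[1],.15],np.pi/2-.01)
print("gap centre line y at carton x",w(rk[:3],[[v[0]-rk[0],(rk[4]+rk[5])/2,0]]))
E
```

```text
wrist fit [ 0.5043  0.0799 -0.0125] err 221.8941176470588 / 5691 p 0.64
side fit [ 0.506   0.0789 -0.0234] err 86.36470588235294 / 954 p 0.86
pos [0.6041 0.0794 0.2272] yaw 89.4 turn [-0.03  0.03 -0.  ] shift cm [  7.72  -0.14 -18.47] t 19.1 F [0.6 0.2 0.6]
gap centre line y at carton x [[0.50470999 0.0801587  0.        ]]
```

View pics/c11o.png

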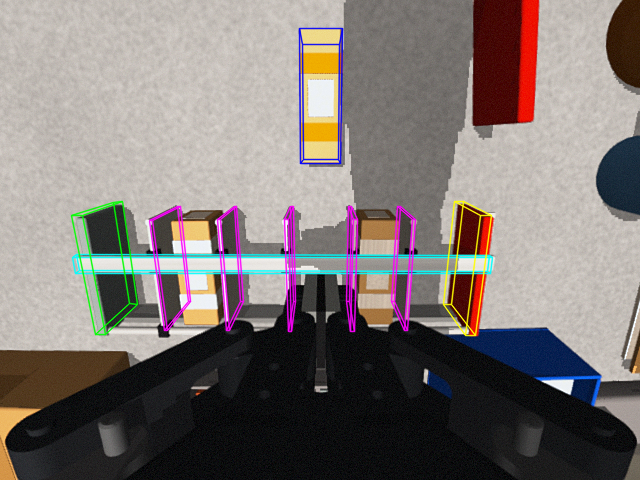

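>>> step_arm --targets '[[[0,0,0],[0,0,-3],0],[[0,0,0],[0,0,-4],0],[[0,0,0],[0,0,-4],0],[[0,0,0],[0,0,-4],0],[[0,0,0],[0,0,-3.5],0],[[0,0,0],[2,0,0],0],[[0,0,0],[4,0,0],0],[[0,0,0],[4,0,0],0],[[0,0,0],[2,0,0],0],[[0,0,0],[0,0,0],0]]'

```text
clock: 20.1
tcp_pos: [0.4166, 0.0815, 0.1044]
orientation: [0.705, 0.004, 0.709, -0.004]
wrist_force: [0.1, 0.1, 0.2]
finger_gap: 0.0001
```

```bash
python3 snap.py p12; python3 - <<'E'
from h import *
v=np.load("carton.npy");plan([v[0]-.055-.026,v[1]+.0008,.018],np.pi/2+v[2])
E
```

```text
pos [0.4193 0.0815 0.1073] yaw 89.42 turn [-9.002e+01  1.000e-02 -0.000e+00] shift cm [ 9.73 -8.1  -3.08] t 20.2 F [-0.4  0.4  0.2]
pos [0.4193 0.0815 0.1073] yaw 89.42 turn [ 0.14  0.   -0.01] shift cm [ 8.93 -0.08  0.4 ] t 20.2 F [-0.4  0.4  0.2]
```

View pics/p12.png

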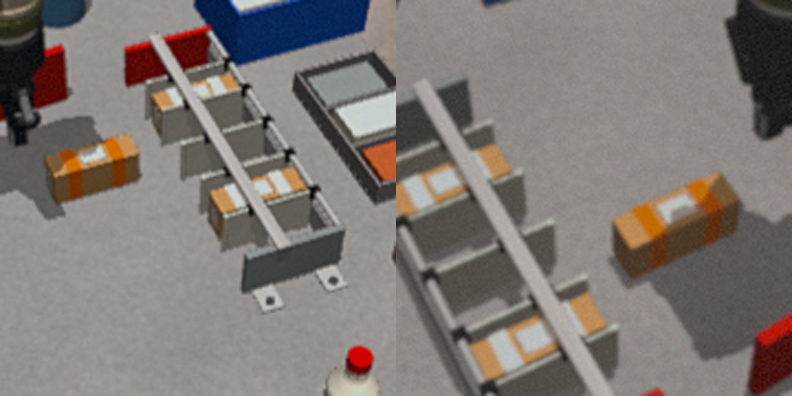

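>>> step_arm --targets '[[[0,0,0],[3,0,0],0],[[0,0,0],[3,0,0],0],[[0,0,0],[2.9,-0.1,0],0],[[0,0,0],[0,0,0],0],[[0,0,0],[0,0,0.7],0],[[0,0,0],[0,0,0.6],0],[[0,0,0],[0,0,0.5],0],[[0,0,0],[0,0,0.5],0],[[0,0,0],[0,0,0.6],0],[[0,0,0],[0,0,0.6],0]]'

```text
clock: 21.2
tcp_pos: [0.4545, 0.0803, 0.018]
orientation: [0.707, 0.004, 0.707, -0.003]
wrist_force: [-1.9, 0.1, 2.1]
finger_gap: 0.0001
```

>>> step_arm --targets '[[[0,0,0],[0,0,0.6],0],[[0,0,0],[0,0,0.6],0],[[0,0,0],[0,0,0.6],0],[[0,0,0],[0,0,0.6],0],[[0,0,0],[0,0,0.6],0],[[0,0,0],[0,0,0.4],0],[[0,0,0],[0,0,0],0],[[0,0,0],[0,0,0],0],[[0,0,0],[0,0,0],0],[[0,0,0],[0,0,0],0]]'

```text
clock: 22.2
tcp_pos: [0.4882, 0.0799, 0.0179]
orientation: [0.707, 0.004, 0.707, -0.003]
wrist_force: [-0.0, 0.1, 0.2]
finger_gap: -0.0
```

```bash
python3 snap.py p13; python3 - <<'E'
from cfit import *
rk=np.load("rack.npy")
s=get_state();x=s["tcp_pos"][0]+.066
fitw([x,.08,0],"c13","scene");fitw([x,.08,0],"c13s","side")
print("centre",w(rk[:3],[[x-rk[0],(rk[4]+rk[5])/2,0]]))
plan([.6035,s["tcp_pos"][1],.018],np.pi/2-.01)
E
```

```text
pos [0.4882 0.0799 0.0179] yaw 89.43 turn [-9.001e+01  2.000e-02  1.000e-02] shift cm [ 0.79 -1.21 -2.98] t 22.3 F [0.5 0.3 0.4]
scene fit [ 0.5547  0.078  -0.001 ] err 210.18039215686275 / 1666 p 0.96
side fit [0.5592 0.0783 0.0756] err 217.34509803921569 / 807 p 0.68
centre [[0.55456193 0.07967113 0.        ]]
pos [0.4882 0.0799 0.0179] yaw 89.43 turn [ 0.    0.01 -0.  ] shift cm [-1.000e-02  1.200e-01  1.153e+01] t 22.5 F [ 0.9 -0.2  0.9]
```

View pics/p13.png

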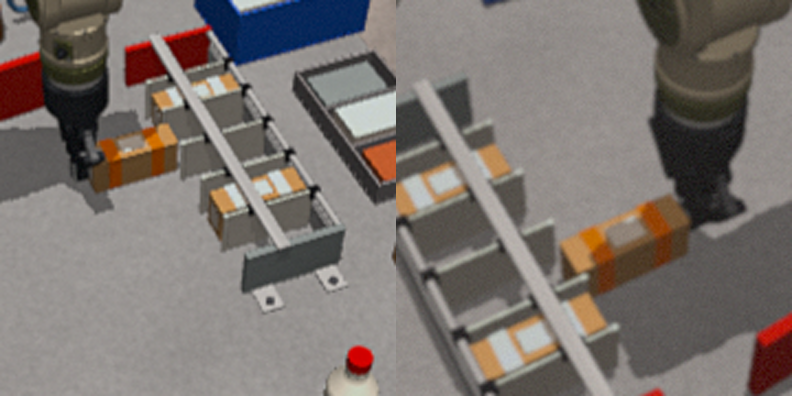

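>>> step_arm --targets '[[[0,0,0],[0,0,0.4],0],[[0,0,0],[0,0,0.6],0],[[0,0,0],[0,0,0.6],0],[[0,0,0],[0,0,0.6],0],[[0,0,0],[0,0,0.6],0],[[0,0,0],[0,0,0.6],0],[[0,0,0],[0,0,0.6],0],[[0,0,0],[0,0,0.6],0],[[0,0,0],[0,0,0.6],0],[[0,0,0],[0,0,0.4],0]]'

```text
clock: 23.5
tcp_pos: [0.5449, 0.0794, 0.0178]
orientation: [0.707, 0.004, 0.707, -0.003]
wrist_force: [-1.2, -0.2, 0.7]
finger_gap: 0.0003
```

```bash
python3 snap.py p14
```

```text
pos [0.5453 0.0793 0.018 ] yaw 89.43 turn [-9.001e+01  6.000e-02  5.000e-02] shift cm [ 0.8   4.5  -2.97] t 23.6 F [0.2 0.3 0.1]
```

View pics/p14.png

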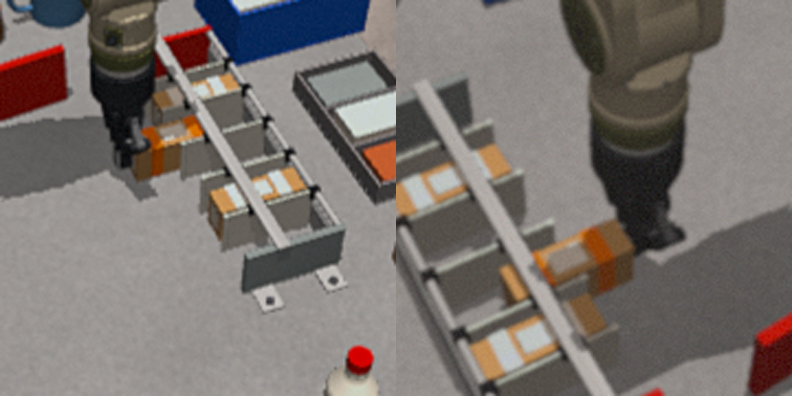

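>>> step_arm --targets '[[[0,0,0],[0,0,0.4],0],[[0,0,0],[0,0,0.6],0],[[0,0,0],[0,0,0.6],0],[[0,0,0],[0,0,0.6],0],[[0,0,0],[0,0,0.6],0],[[0,0,0],[0,0,0.6],0],[[0,0,0],[0,0,0.6],0],[[0,0,0],[0,0,0.6],0],[[0,0,0],[0,0,0.3],0],[[0,0,0],[0,0,0],0]]'

```text
clock: 24.6
tcp_pos: [0.5942, 0.0788, 0.0178]
orientation: [0.708, 0.004, 0.707, -0.004]
wrist_force: [0.4, 0.5, 0.0]
finger_gap: -0.0001
```

```bash
python3 snap.py p15
```

```text
pos [0.5937 0.0788 0.0178] yaw 89.43 turn [-9.001e+01  4.000e-02  4.000e-02] shift cm [ 0.78  9.34 -2.98] t 24.7 F [-0.3  0.3  0.5]
```

View pics/p15.png

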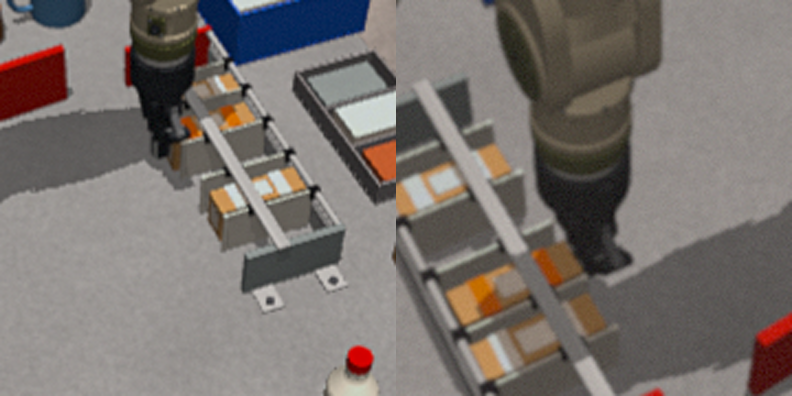

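>>> step_arm --targets '[[[0,0,0],[0,0,0.2],0],[[0,0,0],[0,0,0.2],0],[[0,0,0],[0,0,0.2],0],[[0,0,0],[0,0,0.2],0],[[0,0,0],[0,0,0.1],0],[[0,0,0],[0,0,0.1],0],[[0,0,0],[0,0,0],0],[[0,0,0],[0,0,0],0],[[0,0,0],[0,0,0],0],[[0,0,0],[0,0,0],0]]'

```text
clock: 25.7
tcp_pos: [0.5959, 0.0792, 0.016]
orientation: [0.702, 0.003, 0.712, -0.003]
wrist_force: [-15.8, 0.6, 6.0]
finger_gap: -0.0
```

```bash
python3 - <<'E'
from cfit import *
from ov import overlay
rk=np.load("rack.npy")
out=[]
for c,(x0,y0),S in (("side",(310,165),5),("scene",(220,220),5)):
    im=read_camera(c)[:,:,::-1][y0:y0+110,x0:x0+80]
    out.append(cv2.resize(im,None,fx=S,fy=S,interpolation=cv2.INTER_CUBIC))
cv2.imwrite("pics/z16.png",np.hstack(out))
im=np.hstack(out)
B=[rk[0]+.005,rk[1]+.0366,rk[2]]
from ov import edges
h=[o.copy() for o in out]
for i,(c,o,S) in enumerate((("side",(310,165),5),("scene",(220,220),5))):
    edges(h[i],c,B,box(.11,.036,0,.052),(255,0,0),None,S,o); overlay(h[i],c,rk,None,None,S,np.array(o))
cv2.imwrite("pics/z16o.png",np.hstack(h))
print(get_state()["wrist_force"],get_state()["ft_torque"])
E
```

```text
[-16.65504325  -0.18653139   6.29302324] [0.14898695 2.53394226 0.35433242]
```

View pics/z16.png

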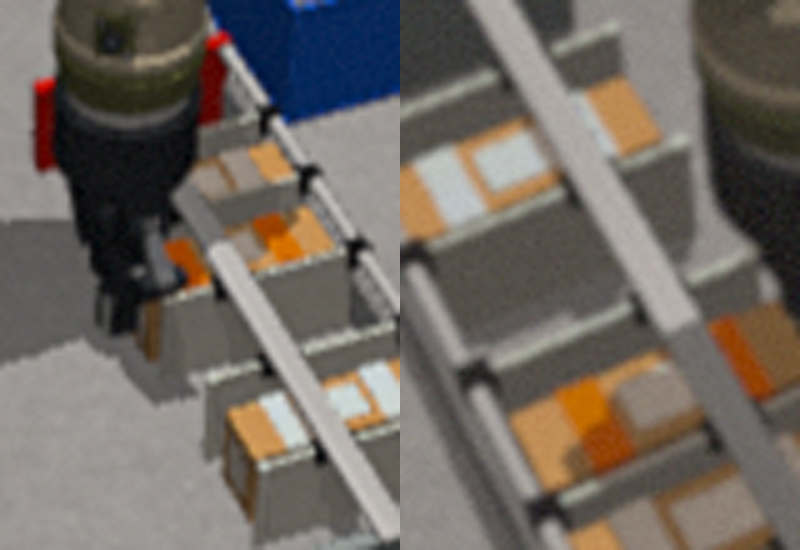

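View pics/z16o.png

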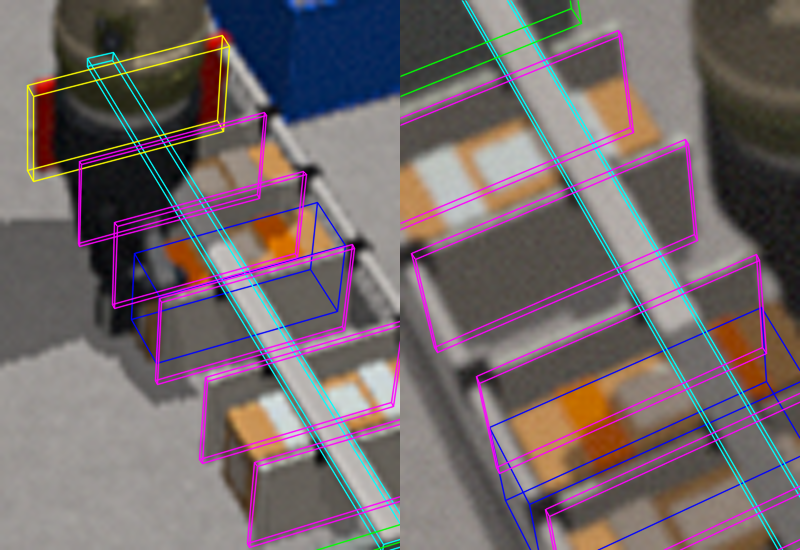

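```bash
python3 - <<'E'
from h import *
im=read_camera("scene")[:,:,::-1];cv2.imwrite("pics/scene17.png",im)
cv2.imwrite("pics/z17.png",cv2.resize(im[220:350,190:330],None,fx=5.5,fy=4.6,interpolation=cv2.INTER_CUBIC))
cv2.imwrite("pics/w17.png",read_camera("wrist")[:,:,::-1])
E
```

```text
(no output)
```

View pics/z17.png

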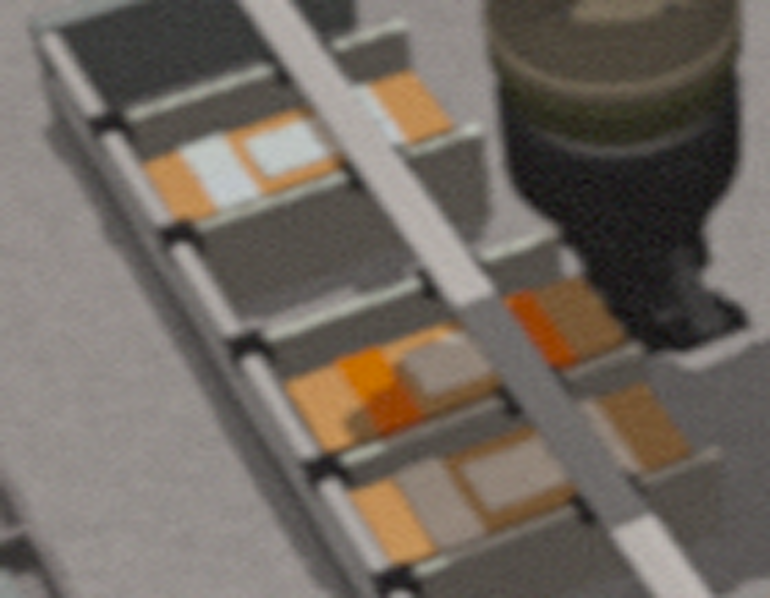

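View pics/w17.png

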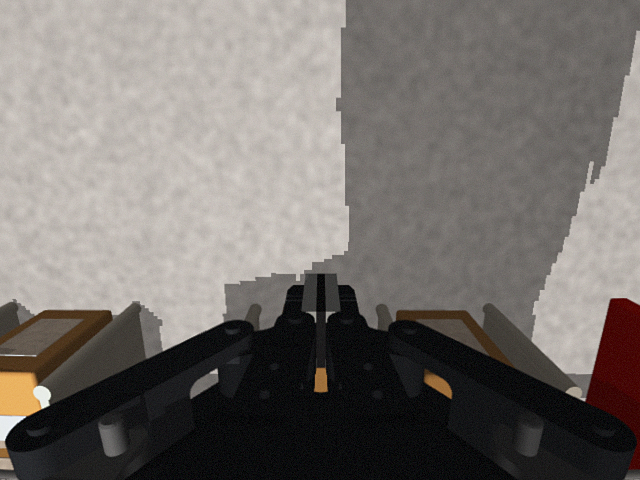

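>>> step_arm --targets '[[[0,0,0],[0,0,-1.5],0],[[0,0,0],[0,0,-3],0],[[0,0,0],[-3,0,0],0],[[0,0,0],[-4,0,0],0],[[0,0,0],[-4.5,0,0],0],[[0,0,0],[-4.5,0,0],0],[[0,0,0],[-4,-2,2],0],[[0,0,0],[0,-3,3.5],0],[[0,0,0],[0,-3,3.5],0],[[0,0,0],[0,-2,2.5],0]]'

```text
clock: 26.9
tcp_pos: [0.6746, -0.0241, 0.2185]
orientation: [0.708, 0.004, 0.706, -0.004]
wrist_force: [0.2, -1.2, -0.1]
finger_gap: 0.0001
```

```bash
python3 - <<'E'
from h import *
s=get_state();print(s["tcp_pos"],s["qvel"].max(),s["wrist_force"])
import pickle;pickle.dump(s,open("s18.pkl","wb"))
im=read_camera("wrist")[:,:,::-1];cv2.imwrite("pics/w18.png",im)
im=read_camera("scene")[:,:,::-1];cv2.imwrite("pics/scene18.png",im)
cv2.imwrite("pics/z18.png",cv2.resize(im[220:350,190:330],None,fx=5.5,fy=4.6,interpolation=cv2.INTER_CUBIC))
E
```

```text
[ 0.67460713 -0.02411058  0.21851467] 0.8286130492901865 [ 0.21254862 -1.17906355 -0.1298175 ]
```

View pics/w18.png

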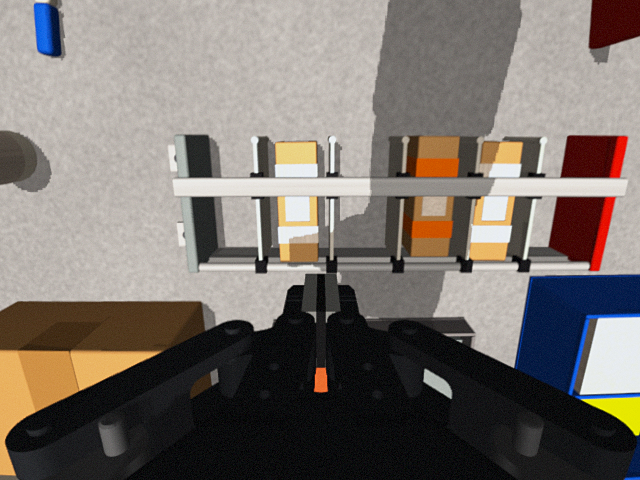

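View pics/z18.png

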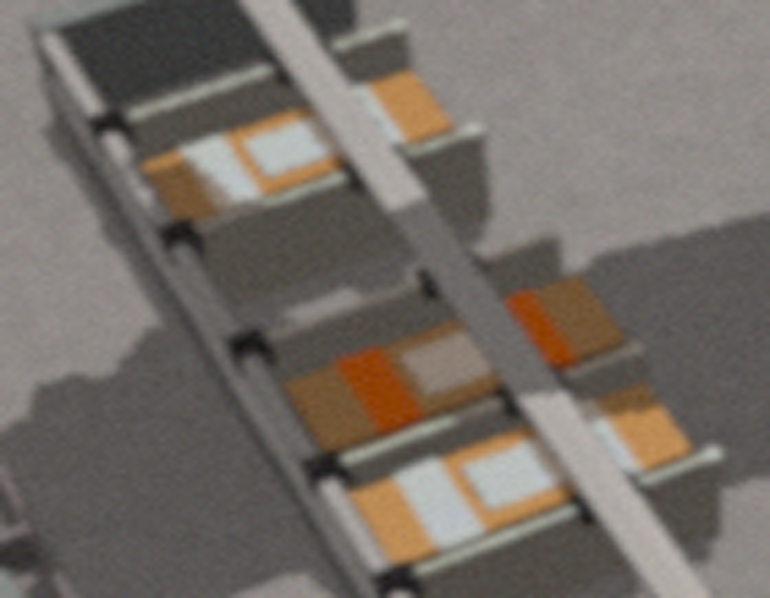

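>>> step_arm --targets '[[[0,0,0],[0,2,-3],0],[[0,0,0],[0,2.5,-3],0],[[0,0,0],[0,3,-3],0],[[0,0,0],[0,2.5,-3],0],[[0,0,0],[0,0,-1],0],[[0,0,0],[3,0,0],0],[[0,0,0],[4,0,0],0],[[0,0,0],[4,0,0],0],[[0,0,0],[3,0,0],0],[[0,0,0],[0,0,0],0]]'

```text
clock: 28.0
tcp_pos: [0.5395, 0.0792, 0.0738]
orientation: [0.704, 0.004, 0.71, -0.004]
wrist_force: [-0.4, 0.1, 0.2]
finger_gap: 0.0
```

```bash
python3 - <<'E'
from h import *
plan([.59,.079,.034],np.pi/2-.01)
E
```

```text
pos [0.5395 0.0792 0.0738] yaw 89.43 turn [-0.   -0.45  0.01] shift cm [3.98 0.03 5.05] t 28.0 F [-0.4  0.1  0.2]
```

>>> step_arm --targets '[[[0,0,0],[2,0,0],0],[[0,0,0],[1.7,0,0],0],[[0,0,0],[0,0,1],0],[[0,0,0],[0,0,1.5],0],[[0,0,0],[0,0,1.5],0],[[0,0,0],[0,0,0.6],0],[[0,0,0],[0,0,0.3],0],[[0,0,0],[0,0,0.2],0],[[0,0,0],[0,0,0],0],[[0,0,0],[0,0,0],0]]'

```text
clock: 29.0
tcp_pos: [0.5937, 0.0789, 0.0409]
orientation: [0.707, 0.004, 0.707, -0.003]
wrist_force: [0.3, 0.4, -0.2]
finger_gap: -0.0002
```

>>> step_arm --targets '[[[0,0,0],[0,0,0.2],0],[[0,0,0],[0,0,0.2],0],[[0,0,0],[0,0,0.2],0],[[0,0,0],[0,0,0.1],0],[[0,0,0],[0,0,0],0],[[0,0,0],[0,0,0],0],[[0,0,0],[0,0,0],0],[[0,0,0],[0,0,0],0],[[0,0,0],[0,0,0],0],[[0,0,0],[0,0,0],0]]'

```text
clock: 30.0
tcp_pos: [0.6011, 0.0788, 0.0407]
orientation: [0.707, 0.004, 0.707, -0.003]
wrist_force: [-0.7, 0.5, -0.6]
finger_gap: -0.0
```

>>> step_arm --targets '[[[0,0,0],[0,0,0.1],0],[[0,0,0],[0,0,0.1],0],[[0,0,0],[0,0,0],0],[[0,0,0],[0,0,0],0],[[0,0,0],[0,0,0],0],[[0,0,0],[0,0,0],0],[[0,0,0],[0,0,0],0],[[0,0,0],[0,0,0],0],[[0,0,0],[0,0,0],0],[[0,0,0],[0,0,0],0]]'

```text
clock: 31.0
tcp_pos: [0.6028, 0.0788, 0.0407]
orientation: [0.707, 0.004, 0.707, -0.003]
wrist_force: [-4.4, -0.2, 0.7]
finger_gap: -0.0002
```

>>> step_arm --targets '[[[0,0,0],[0,0,0.1],0],[[0,0,0],[0,0,0.1],0],[[0,0,0],[0,0,0],0],[[0,0,0],[0,0,0],0],[[0,0,0],[0,0,-1],0],[[0,0,0],[0,0,-3],0],[[0,0,0],[-4,0,0],0],[[0,0,0],[-4.5,0,0],0],[[0,0,0],[-4.5,0,0],0],[[0,0,0],[-4.5,0,0],0]]'

```text
clock: 32.0
tcp_pos: [0.5663, 0.0792, 0.2183]
orientation: [0.709, 0.004, 0.706, -0.003]
wrist_force: [1.1, -0.5, -0.4]
finger_gap: 0.0001
```

>>> step_arm --targets '[[[0,0,0],[0,-3,3],0],[[0,0,0],[0,-3,3.5],0],[[0,0,0],[0,-2.5,3.5],0],[[0,0,0],[0,-2,1.5],0],[[0,0,0],[0,0,0],0],[[0,0,0],[0,0,0],0],[[0,0,0],[0,0,0],0],[[0,0,0],[0,0,0],0],[[0,0,0],[0,0,0],0],[[0,0,0],[0,0,0],0]]'

```text
clock: 33.0
tcp_pos: [0.6789, -0.0263, 0.2163]
orientation: [0.707, 0.003, 0.707, -0.003]
wrist_force: [-0.2, -0.3, -0.0]
finger_gap: -0.0002
```

```bash
python3 - <<'E'
from h import *
s=get_state();print(s["clock"],s["wrist_force"])
im=read_camera("wrist")[:,:,::-1].copy();cv2.imwrite("pics/w20.png",im[100:300,160:640][:, :])
cv2.imwrite("pics/w20z.png",cv2.resize(im[120:280,220:580],None,fx=2.2,fy=2.2,interpolation=cv2.INTER_CUBIC))
sc=read_camera("side")[:,:,::-1].copy();cv2.imwrite("pics/side20.png",sc)
for l,z in [("marker",.016),("glue_bottle",.03),("stapler",.03),("mug",.03),("tape_roll",.048)]:
    for c in("scene","side"):
        for d in find_in(c,l)[:1]:
            e=d["extent"];print(l,c,round(d["p"],2),np.round(ray(c,[e[0]+e[2]/2,e[1]+e[3]/2],z),3))
E
```

```text
33.0 [-0.15957477 -0.28868577 -0.01283695]
marker scene 0.57 [ 0.474 -0.261]
marker side 0.77 [ 0.462 -0.279]
glue_bottle scene 0.46 [ 0.641 -0.318]
glue_bottle side 0.72 [ 0.638 -0.326]
stapler scene 0.84 [ 0.464 -0.421]
stapler side 0.98 [ 0.48  -0.443]
mug scene 0.67 [0.56  0.415]
tape_roll scene 0.59 [0.449 0.418]
tape_roll side 0.93 [0.434 0.366]
```

View pics/w20z.png

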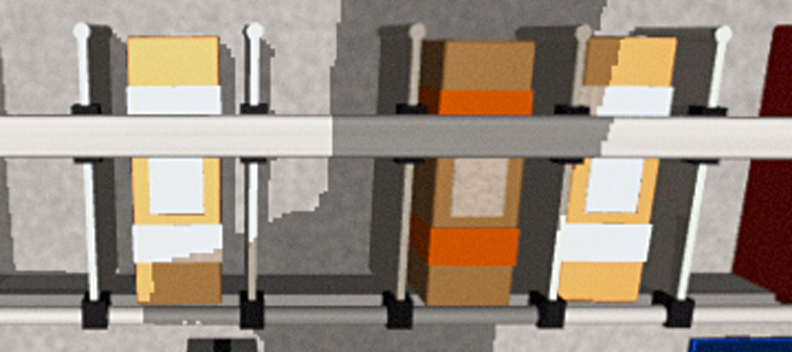

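View pics/side20.png

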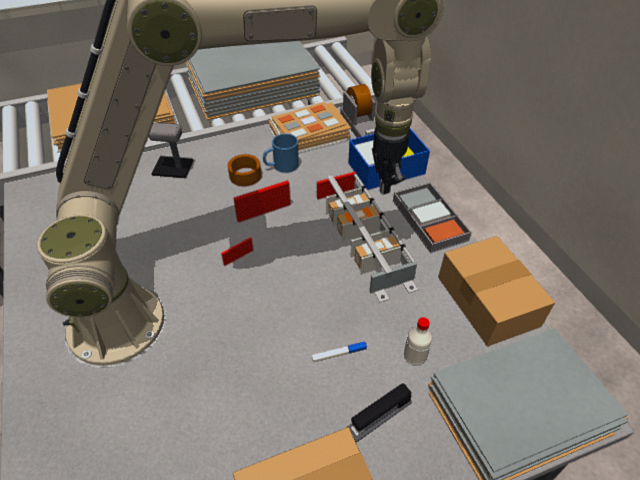

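The orange carton's far end is level with both filled cartons (crop rows 303 and 302). It sits in the third gap, on the far side of the filled second gap from the red end, and the bench things look unmoved. The arm is clear, so I'm handing in.

```bash
python3 -c "
from workcell import *
print(hand_in())"
```

```text
the job is handed in; nothing more can be done
None
```

The orange-banded carton is home in the third gap from the red end, and the job was handed in at about 33 s of the 61 s allowed. `hand_in()` gave no verdict.

**Rail run:** I pressed the closed fingertips on the rail over the first gap from the rack's own red plate, the middle-sized of the three. I slid them at about 8 N past dividers a and b to the middle of the third gap. The force read about 8 N at each stop along the way.

**Pushing:** With two open fingers on the carton's long side, I pushed it across the bench and straightened it. Then I pushed its near end with closed fingers, under the rail and into the gap between dividers b and c.

**One failed push:** The first push stopped about 5 mm short at about 16 N. My guess is that the finger links met the divider fronts. I backed off and pushed again with the fingertips about 25 mm higher, and the carton moved on until I felt the stop at about 4 N.

**Last checks:**
- **Carton:** In the last wrist picture its far end lines up with the two filled cartons to about 1 mm, and it lies straight between its dividers.
- **Bench things:** They look unmoved in the pictures. Repeat measurements agree within about 10 mm where the detections are comparable. Two scene-camera values differed by more (glue bottle about 7 cm, stapler about 3 cm). I put both down to the arm partly hiding them, because the side camera showed them where they began.
- **Tape roll and mug:** The scene camera placed both within about 5 mm of the start. The side camera gave no usable before-and-after pair for either.
- **Robot:** Nothing was touching it at hand-in; the wrist force read near zero.

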